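Battery up the rover and put it in drive

ROBOT

A 6-joint arm with a two-finger parallel gripper is mounted at the origin on the work surface. World frame = base frame: x ahead of the robot, y to its left, z up, the work surface at z = 0. Lengths are in m, angles in degrees, forces in N, time in s.
With the tool pointing down it reaches from about 0.35 to 0.875 m from the base axis. Payload 4.2 kg.
Tool frame: the origin (TCP) lies at the very end of the fingers, on their centre line; the grasp point (between the pads) lies 19 mm behind it; z points along the fingers, y is the line along which they close (so a half turn about z gives the same grasp; the last joint's range is limited). The gripper opens to 87 mm and grips with 3 to 60 N. Pads are 19 mm wide; open, the fingers measure 117 mm over their backs; the gripper's body (75 mm by 190 mm) begins 51 mm behind the grasp point.
Start: joints at [85.921, 22.042, 0.453, 0, -68.411, -14.817], TCP at [0.202, 0.591, 0.223] pointing down, gripper open.
Joint ranges: [-179.83, 179.83], [-69.29, 118.12], [-61.27, 80.66], [-181.25, 117.63], [-171.15, -9.14], [-177.46, 177.46]. Speed limits (degrees/s): [159.86, 159.86, 180, 180, 180, 180].

INTERFACE

Orientations are given as a 3x3 rotation matrix whose columns are the frame's x, y, z axes.
In Python, from station import monitor, cams, ticket gives the robot as it stands.
- The arm moves only by the tool drive_tool, never from a script. Its argument "moves" is a list of rows, each an object with "delta_pos": the shift along the tool's x, y, z in mm, a list of three; "turn": the turn about the tool's z in rad; "claw": the opening, from 0 (shut) to 1 (fully open). A call has 1 to 12 rows; each row shifts and turns the commanded pose from where the row before left it, along the tool's axes as they then stand; what a row does not reach is not made up. A row lasts 1/8 s, in which the tool goes at most 62.5 mm and 10.7 degrees, less where a joint would pass 70% of its speed; a pose out of reach is approached as far as the arm can. A call is refused whole if a number of a shift passes 62.5 or a number of a turn 0.188, either way. A call with a gripper value outside its range is refused whole. The fingers move at their own pace and stop on an object; the grip force is fixed at half the most. Time passes only in rows, so rows that do not move let the fingers close. It gives the time, the measured TCP pose, the force, the opening and the grip force at its end, in the units of the state.
- monitor.sense(): the state, without advancing time (a new reading comes with each control period).
- cams.capture(name): name is "scene" or "top"; returns a dict with "color" (400x640x3 uint8, red, green, blue), "range_z" (400x640 float32, m along the optical axis (not along the pixel's ray), 0 where there is no reading), "vertical_fov" (degrees; the focal length in pixels is half the picture's height over the tangent of half this angle, whatever the lens; pixels are square), "cx", "cy" (the principal point, pixels), "extrinsics" (4x4, takes a point from camera to world coordinates). Camera axes: x right, y down, z forward; pixel columns grow to the right and rows downward; lengths in m; the calibration is good to about 2 mm. A picture is of the moment at which its call begins.
- ticket.finish_job(): hands the job in; it is judged then, once.
The state is a dict: "time_s": time; "joints": joint angles; "joint_velocities": joint speeds; "effort": joint torques, N m; "tcp_pos": TCP position; "ee_rot": TCP orientation; "wrist_force": force on the tool from outside, world axes, zero at the start; "moment": the same for the moment, N m; "gripper_width": opening from 0.0 (shut) to 1.0 (fully open); "gripper_force": force on a finger pad.
Only numpy, scipy, OpenCV 4.12 (cv2) and the standard library are available. Lean on these libraries where they do the work, as an engineer would, in place of code of your own. Each camera call takes 0.05 s, during which the arm holds its last target. There are 200 camera calls.

TASK

Get the rover ready for its test run on the blocks: open the battery bay's lid and lay every battery pack from the charging tile flat in a lane of its own in the bay. Then shut the lid fully, and only then put the drive in: lift the lever's lockout collar, push the lever past the gate's tooth from free-wheel to drive, fully home, and let the collar drop back down. Leave the wrench, solder spool and transmitter where they are.

Things in the scene. Friction and masses are not known exactly. Their poses are not given: they have to be found in the camera images.
- pack1_mid (a point): a dark grey hard-case battery pack, a plain box 130 long x 42 wide x 46 mm high, about 0.4 kg, the same at both ends; the point is its centre (23 mm above its underside), x along its length, y across its 42 mm width, z up; 2 to 4 packs are present, at first on the white ceramic charging tile (5 mm thick) to the right
- pack2_mid (a point): a dark grey hard-case battery pack, a plain box 130 long x 42 wide x 46 mm high, about 0.4 kg, the same at both ends; the point is its centre (23 mm above its underside), x along its length, y across its 42 mm width, z up; may be absent
- pack3_mid (a point): a dark grey hard-case battery pack, a plain box 130 long x 42 wide x 46 mm high, about 0.4 kg, the same at both ends; the point is its centre (23 mm above its underside), x along its length, y across its 42 mm width, z up; may be absent
- pack4_mid (a point): a dark grey hard-case battery pack, a plain box 130 long x 42 wide x 46 mm high, about 0.4 kg, the same at both ends; the point is its centre (23 mm above its underside), x along its length, y across its 42 mm width, z up; may be absent
- lane1 (a point): centre of the floor of lane 1 of the rover's battery bay (lane 1 nearest the lever, 4 nearest the big wheels, 68 mm apart along y); 60 mm above the bench. A lane is 142 mm long (x) by 50 mm wide (y), between rubber rails 12 mm high and 18 mm wide; a pack lies in it lengthwise along x, either way round
- lane2 (a point): centre of the floor of lane 2 of the rover's battery bay (lane 1 nearest the lever, 4 nearest the big wheels, 68 mm apart along y); 60 mm above the bench. Axes of all lanes are the rover's: x away from the arm, y towards the big wheels, z up
- lane3 (a point): centre of the floor of lane 3 of the rover's battery bay (lane 1 nearest the lever, 4 nearest the big wheels, 68 mm apart along y); 60 mm above the bench. The bay is an open aluminium tray, inside 142 (x) by 300 (y) mm, walls 4 mm thick, rim 130 mm above the bench
- lane4 (a point): centre of the floor of lane 4 of the rover's battery bay (lane 1 nearest the lever, 4 nearest the big wheels, 68 mm apart along y); 60 mm above the bench. Beside lanes 1 and 4 the outer rail is 23 mm wide, up to the end wall. The two big wheels (220 mm across, 225 mm high) stand 150 mm beyond lane 4 at either side of the chassis
- lid (a joint): hinge angle of the bay's white lid (160 x 320 x 6 mm plate, 0.3 kg): 0 shut on the rim, grows as its near edge swings up and over, stop at 1.8. A stiff hinge (about 0.3 N m of friction): the lid stays wherever it is left. Past 1.6 it leans back clear of the bay
- lid_handle (a point): middle of the lid's pull bar: a round steel bar 12 mm thick and 100 mm long, parallel to the hinge, held by two posts in the plane of the lid 32 mm out from its free edge (26 mm clear gap); turns with the lid. Lid axes: x from free edge to hinge, y along the hinge, z out of the outer face. On the shut lid the bar is 134 mm above the bench and 34 mm above the chassis rail under it
- lid_hinge (a point): middle of the hinge line at the bay's far rim, axis along y, 130 mm above the bench; the bar's axis is 192 mm from it (towards -x) and 4 mm (z) in the lid's axes
- lever (a joint): angle of the drive lever beside the bay, on a steel gate at the nose end of the rover: 0 = free-wheel, leaning 0.40 rad away from the bay (the rover's -y); 0.80 = drive, fully home, leaning 0.40 rad towards the bay (+y); 0.40 upright. It keeps its angle by about 0.12 N m of friction. A tooth in the middle of the gate stops it at about 0.14 from the free side (and 0.66 from the drive side) unless the lockout collar is up
- collar (a joint): how far the lockout collar is lifted along the lever: 0 down (spring, about 3 N plus 0.1 N per mm, and its weight of about 1 N), 0.016 at the top; above 0.011 its crosspiece clears the tooth. Let go, it drops again; over the tooth it cannot drop all the way
- collar_grip (a point): upper middle of the collar's grip barrel, on the lever's axis, 108 mm from the pivot with the collar down: a ribbed aluminium barrel of 38 mm diameter and 35 mm length (12 mm of it above this point, 23 below) round the lever; the lever's black knob, 28 mm across, ends 42 mm above this point. z runs up along the lever and leans with it, x is the lever's hinge axis
- lever_pivot (a point): pivot of the lever, 125 mm above the bench; the lever turns about x, z runs up along the lever
- wrench_grip (a point): bystander: steel wrench 160 mm long lying on the bench beyond the rover; point on its shank
- spool: bystander: solder spool standing on its flange, 60 mm across, 54 mm high, origin at its underside
- transmitter: bystander: black remote-control transmitter 100 x 170 x 45 mm lying on the bench, origin at its underside
Things that resemble listed ones, but are neither listed nor needed, are in the scene too. What is shaped like the part that bears pack1_mid but brown is not meant. What is shaped like the part that bears pack3_mid but brown is not meant.

How it is judged:
By the outcome, as a careful person would: the job done as asked, in the order asked, and still so for the second after the job is handed in, with the robot touching nothing.
Of pack1, pack2, pack3, pack4 only 2 to 4 are there at a start; the rules pass over those that are not, and their reading is None.
At some moment in a run one of pack1, pack2, pack3, pack4 may be knocked a few centimetres aside while the robot is not near it.
Once in a run the grip may slacken for a moment while it holds something.
It also fails if it takes over 210 s, if anything falls off the work surface, if the arm or the gripper's body presses on something with over 40 N, if the wrist force passes 120 N, or if a joint passes its speed limit or range.

## Working session

There is one attempt and no reset: what is moved stays moved. The work goes in short steps, Python scripts to look and compute and a tool call to move; the robot and the scene stay as the last step left them, time stands still between calls to the robot, and variables do not carry over. Pictures are saved under pics/ and viewed, at most 14 in all, crops included, and the job is handed in when it is done.

Besides the shell and the picture viewer there is one more tool, called after "Emit:" by a JSON object that holds its "op" and its "data". drive_tool: Moves the arm, as the interface text tells. Its arguments: {"type":"object","properties":{"moves":{"type":"array","items":{"type":"object","properties":{"delta_pos":{"type":"array","items":{"type":"number"}},"turn":{"type":"number"},"claw":{"type":"number"}}}}},"required":["moves"]}

```bash
mkdir -p pics; ls
cat > h.py <<'E'
import numpy as np, cv2
from station import monitor, cams, ticket
def cap(name):
    d=cams.capture(name); z=d["range_z"]; h,w=z.shape
    f=h/2/np.tan(np.radians(d["vertical_fov"]/2))
    u,v=np.meshgrid(np.arange(w),np.arange(h))
    P=np.stack([(u-d["cx"])/f*z,(v-d["cy"])/f*z,z,np.ones_like(z)],-1)@np.asarray(d["extrinsics"]).T
    P=P[...,:3].copy(); P[z==0]=np.nan
    return d["color"],P,d
def save(n,img,s=1):
    cv2.imwrite("pics/"+n,cv2.resize(img[...,::-1],None,fx=s,fy=s,interpolation=cv2.INTER_CUBIC))
E
python3 - <<'E'
from h import *
for n in("top","scene"):
    c,P,d=cap(n); save(n+"0.png",c,1.25); np.savez("/tmp/%s.npz"%n,c=c,P=P)
    print(n,d["vertical_fov"],np.round(d["extrinsics"],3).tolist())
s=monitor.sense();print(s["time_s"],s["tcp_pos"],np.round(s["ee_rot"],3).tolist(),s["gripper_width"])
E
```

```text
pics
top 43.35161533845462 [[-0.028, -0.977, 0.209, 0.156], [-1.0, 0.026, -0.01, -0.101], [0.005, -0.21, -0.978, 1.788], [0.0, 0.0, 0.0, 1.0]]
scene 45.107879375392166 [[0.361, 0.579, -0.731, 1.53], [0.933, -0.213, 0.292, -0.533], [0.013, -0.787, -0.616, 1.032], [0.0, 0.0, 0.0, 1.0]]
0.1 [0.20223785 0.59082743 0.22156104] [[0.946, -0.324, -0.001], [-0.324, -0.946, -0.002], [0.0, 0.002, -1.0]] 1.0015858716563464
```

View pics/top0.png

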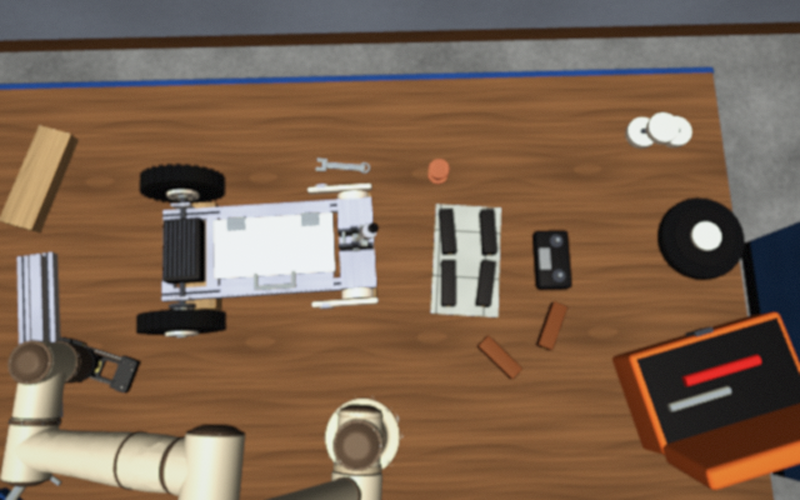

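View pics/scene0.png

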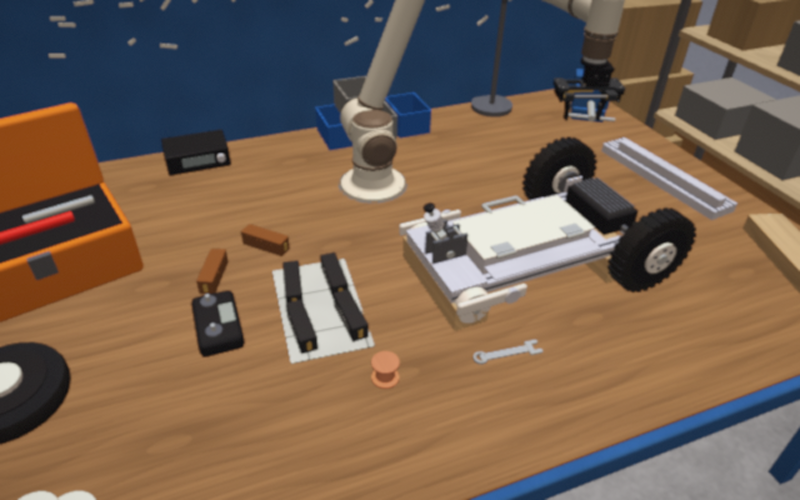

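The top view (800 px wide) shows four dark grey packs on the white tile at (447,230), (488,231), (448,283) and (486,283). The two brown look-alikes lie off the tile at (498,357) and (552,326), so they are not meant. The shut lid is at (275,245), the pull bar at (275,282) and the lever at (370,229). The bystanders are the wrench (343,165), spool (438,170) and transmitter (551,260).

```bash
cat >> h.py <<'E'
def packs(P,c,zlo=.035,zhi=.065,box=((.3,.95),(-.5,0.0))):
    m=(P[...,2]>zlo)&(P[...,2]<zhi)&(c.max(-1)<75)&(P[...,0]>box[0][0])&(P[...,0]<box[0][1])&(P[...,1]>box[1][0])&(P[...,1]<box[1][1])
    n,l=cv2.connectedComponents(m.astype(np.uint8),connectivity=4); o=[]
    for i in range(1,n):
        q=P[l==i]
        if len(q)<120: continue
        r=cv2.minAreaRect((q[:,:2]*1000).astype(np.float32))
        b=cv2.boxPoints(r); e=[b[1]-b[0],b[2]-b[1]]; e=max(e,key=np.linalg.norm)
        a=np.degrees(np.arctan2(e[1],e[0])); a=(a+90)%180-90
        v,u=np.nonzero(l==i)
        o.append((np.round(r[0],1),np.round(sorted(r[1]),1),round(a,1),round(np.median(q[:,2])*1000,1),len(q),(int(u.mean()),int(v.mean()))))
    return o
E
python3 - <<'E'
from h import *
D=np.load("/tmp/top.npz");c,P=D["c"],D["P"]
for p in packs(P,c):print(*p)
# lid: white, z .136
m=(abs(P[...,2]-.136)<.006)&(P[...,0]>.3)&(c.min(-1)>150)
n,l,st,ce=cv2.connectedComponentsWithStats(m.astype(np.uint8))
for i in range(1,n):
    if st[i,4]>150:
        q=P[l==i];r=cv2.minAreaRect((q[:,:2]*1000).astype(np.float32));print("lid",st[i],r,np.round(cv2.boxPoints(r)).tolist(),np.median(q[:,2]))
# dump region near lever
for nme in("top","scene"):
    D=np.load("/tmp/%s.npz"%nme);c,P=D["c"],D["P"]
    m=(P[...,2]>.15)&(P[...,2]<.32)&(P[...,0]>.35)&(P[...,0]<.8)&(P[...,1]>-.15)&(P[...,1]<.25)
    n,l,st,ce=cv2.connectedComponentsWithStats(m.astype(np.uint8))
    for i in range(1,n):
        if st[i,4]>30:
            q=P[l==i]; print(nme,st[i],np.round(q.min(0),3),np.round(q.max(0),3))
            for a in np.arange(.15,.3,.01):
                k=q[(q[:,2]>=a)&(q[:,2]<a+.01)]
                if len(k)>2:print(round(a,2),len(k),np.round(k.min(0)[:2],3),np.round(k.max(0)[:2],3))
    v,u=(0,0)
D=np.load("/tmp/top.npz");save("crop1.png",D["c"][140:260,120:420],2.6)
D=np.load("/tmp/scene.npz");save("crop2.png",D["c"][140:260,300:480],4)
E
```

```text
[ 554.9 -253.4] [ 37.3 123.3] 2.5 51.2 367 (357, 184)
[ 551.7 -369.5] [ 38.6 126.3] 0.1 50.9 380 (390, 185)
[ 404.5 -353.1] [ 37.5 124.6] -10.6 51.0 390 (388, 226)
[ 407.1 -248.3] [ 35.7 121.3] -2.1 51.1 351 (358, 225)
lid [ 172  169   96   63 4027] ((494.00225830078125, 219.5147705078125), (203.84854125976562, 318.2599182128906), 1.7794758081436157) [[387.0, 375.0], [397.0, 57.0], [601.0, 64.0], [591.0, 382.0]] 0.13632794392825343
top [270 178  33  21 401] [ 0.492 -0.062  0.15 ] [0.547 0.047 0.275]
0.15 34 [ 0.493 -0.041] [0.536 0.045]
0.16 48 [ 0.493 -0.035] [0.543 0.047]
0.17 88 [ 0.494 -0.042] [0.543 0.043]
0.18 17 [ 0.493 -0.026] [0.545 0.012]
0.19 49 [ 0.492 -0.03 ] [0.547 0.012]
0.2 8 [ 0.498 -0.024] [0.539 0.001]
0.21 10 [ 0.501 -0.044] [ 0.527 -0.015]
0.22 19 [ 0.502 -0.051] [ 0.529 -0.016]
0.23 45 [ 0.502 -0.054] [ 0.539 -0.02 ]
0.24 24 [ 0.504 -0.042] [ 0.538 -0.023]
0.25 3 [ 0.511 -0.056] [ 0.53  -0.046]
0.26 47 [ 0.509 -0.062] [ 0.532 -0.037]
0.27 9 [ 0.511 -0.05 ] [ 0.53 -0.04]
scene [338 162  37  38 708] [ 0.494 -0.062  0.15 ] [0.553 0.049 0.268]
0.15 97 [ 0.498 -0.043] [0.55  0.048]
0.16 133 [ 0.494 -0.044] [0.549 0.049]
0.17 123 [ 0.497 -0.043] [0.55  0.048]
0.18 51 [ 0.501 -0.033] [0.553 0.012]
0.19 49 [ 0.494 -0.037] [0.552 0.014]
0.2 26 [ 0.519 -0.05 ] [ 0.541 -0.014]
0.21 30 [ 0.526 -0.053] [ 0.545 -0.013]
0.22 43 [ 0.512 -0.057] [ 0.544 -0.016]
0.23 72 [ 0.507 -0.058] [ 0.543 -0.018]
0.24 20 [ 0.512 -0.05 ] [ 0.538 -0.024]
0.25 21 [ 0.516 -0.062] [ 0.54  -0.038]
0.26 43 [ 0.516 -0.06 ] [ 0.538 -0.037]
```

View pics/crop1.png

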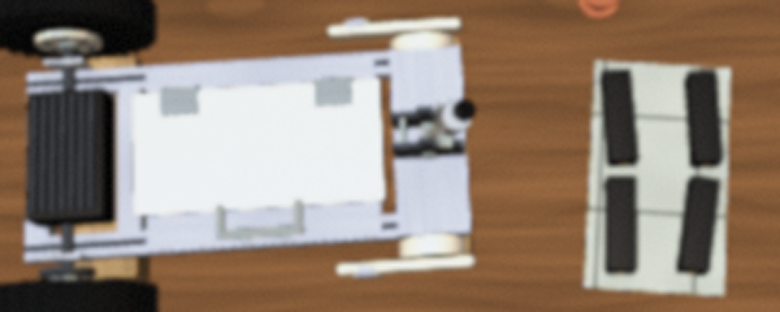

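View pics/crop2.png

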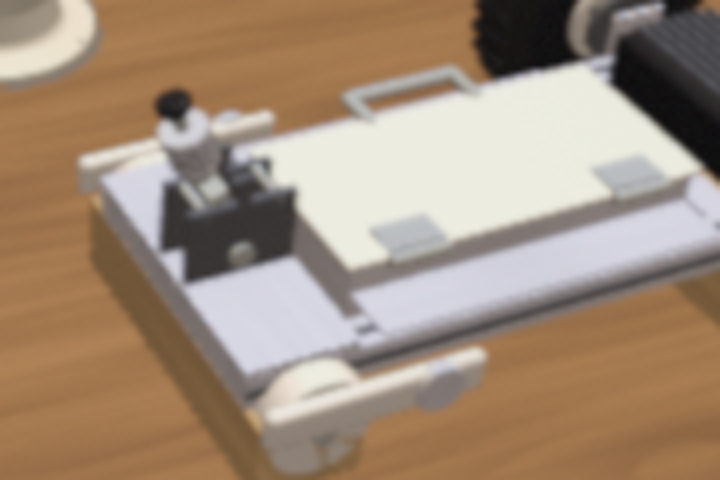

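Crop1 confirms the four dark packs on the tile, the pull bar at (260,228) and the lever at (460,110). Crop2 shows the collar barrel at (190,140), the knob at (175,105) and the gate plates at (240,225). Clearances are tight, so I need the orientation of the gripper body and the gate's outline.

Run:
```python
from h import *
s=monitor.sense();R=np.array(s["ee_rot"]);t=np.array(s["tcp_pos"])
for n in("top","scene"):
    D=np.load("/tmp/%s.npz"%n);P=D["P"].reshape(-1,3);q=(P-t)@R
    q=q[(abs(q[:,0])<.16)&(abs(q[:,1])<.16)&(q[:,2]<.02)&(q[:,2]>-.3)]
    for a in np.arange(-.26,.02,.02):
        k=q[(q[:,2]>=a)&(q[:,2]<a+.02)]
        if len(k)>3:print(n,round(a,2),len(k),"x",np.round(np.percentile(k[:,0],[2,98]),3),"y",np.round(np.percentile(k[:,1],[2,98]),3))
D=np.load("/tmp/top.npz");P=D["P"]
a=np.radians(1.78);ex=np.array([np.cos(a),np.sin(a)]);ey=np.array([-ex[1],ex[0]])
xy=P[...,:2]-[.5,.22];X=xy@ex*1000;Y=xy@ey*1000;Z=P[...,2]*1000
for lo,hi in((100,120),(-20,20),(-120,-100)):
    m=(Y>lo)&(Y<hi)&(abs(Z-136)<8)&(abs(X)<150);print("lid X(rover) at Y",lo,np.round(np.percentile(X[m],[1,99])))
m=(abs(X)<60)&(abs(Z-136)<8)&(abs(Y)<200);print("lid Y",np.percentile(Y[m],[.5,99.5]))
m=(abs(Y)<35)&(X<-80)&(X>-120)&(abs(Z-134)<9);print("bar",np.percentile(X[m],[2,50,98]),np.median(Z[m]),m.sum())
m=(Y<0)&(abs(X)<40)&(Z>148)&(Z<200)
D=np.load("/tmp/scene.npz");P=D["P"];xy=P[...,:2]-[.5,.22];Xs=xy@ex*1000;Ys=xy@ey*1000;Zs=P[...,2]*1000
for x,y,z in((X,Y,Z),(Xs,Ys,Zs)):
  for yy in range(-280,-160,10):
    m=(x>-20)&(x<80)&(y>=yy)&(y<yy+10)&(z>140)
    if m.sum()>3:print(yy,m.sum(),"zmax",round(z[m].max()),"x",np.round([x[m].min(),x[m].max()]))
```

```text
top -0.26 68 x [-0.029  0.042] y [0.013 0.044]
top -0.24 97 x [-0.032  0.039] y [0.009 0.043]
top -0.22 105 x [-0.031  0.04 ] y [0.004 0.043]
top -0.2 46 x [-0.024  0.035] y [0.021 0.041]
top -0.18 87 x [-0.035  0.038] y [-0.039  0.039]
top -0.14 28 x [-0.022  0.027] y [0.011 0.02 ]
top -0.12 537 x [-0.033  0.037] y [-0.086  0.097]
top -0.1 233 x [-0.034  0.039] y [-0.075  0.095]
top -0.08 30 x [-0.029  0.038] y [-0.068  0.089]
top -0.02 207 x [0.118 0.159] y [0.049 0.12 ]
top -0.0 313 x [0.106 0.159] y [0.018 0.151]
scene -0.26 141 x [0.002 0.047] y [-0.032  0.041]
scene -0.24 138 x [-0.005  0.047] y [-0.03  0.04]
scene -0.22 144 x [-0.003  0.045] y [-0.032  0.04 ]
scene -0.2 100 x [-0.001  0.044] y [-0.024  0.038]
scene -0.18 156 x [-0.009  0.044] y [-0.048  0.037]
scene -0.16 95 x [-0.015  0.04 ] y [-0.048  0.018]
scene -0.14 133 x [-0.017  0.033] y [-0.048  0.018]
scene -0.12 412 x [-0.031  0.041] y [-0.091  0.095]
scene -0.1 259 x [-0.023  0.045] y [-0.085  0.093]
scene -0.08 117 x [-0.028  0.044] y [-0.084  0.088]
scene -0.06 53 x [-0.008  0.018] y [-0.062  0.06 ]
scene -0.04 4
[... 316 characters left out ...]
9409184] 139.1156949348602 61
-280 33 zmax 275 x [-2. 23.]
-270 45 zmax 273 x [-12.  30.]
-260 53 zmax 265 x [-12.  31.]
-250 56 zmax 248 x [-15.  40.]
-240 40 zmax 227 x [-14.  39.]
-230 46 zmax 202 x [-12.  38.]
-220 34 zmax 200 x [-13.  37.]
-210 29 zmax 193 x [-13.  37.]
-200 38 zmax 179 x [-13.  36.]
-190 33 zmax 180 x [-13.  35.]
-180 15 zmax 177 x [-12.  36.]
-280 66 zmax 267 x [ 3. 31.]
-270 114 zmax 268 x [-10.  40.]
-260 125 zmax 262 x [-9. 41.]
-250 137 zmax 243 x [-10.  43.]
-240 52 zmax 232 x [-4. 46.]
-230 51 zmax 198 x [ 1. 43.]
-220 70 zmax 196 x [-8. 42.]
-210 52 zmax 193 x [-13.  44.]
-200 44 zmax 175 x [-12.  43.]
-190 49 zmax 175 x [-11.  42.]
-180 35 zmax 174 x [-8. 41.]
```

Body is 190 mm along the closing direction, 70 mm above the tip. In rover axes (origin (0.500, 0.220), yaw 1.78°), the bar is at X ≈ -102, the hinge at X ≈ 90 and the gate at X -12..42, Y -265..-172. I'm going to the bar now.

Emit:
{"op": "drive_tool", "data": {"moves": [{"delta_pos":[0,0,-40],"turn":0.173,"claw":0.5},{"delta_pos":[0,0,-40],"turn":0.173,"claw":0.5},{"delta_pos":[0,0,0],"turn":0.173},{"delta_pos":[0,0,0],"turn":0.173},{"delta_pos":[0,0,0],"turn":0.173},{"delta_pos":[0,0,0],"turn":0.173},{"delta_pos":[0,0,0],"turn":0.173},{"delta_pos":[40,-20,0]},{"delta_pos":[40,-20,0]},{"delta_pos":[40,-20,0]},{"delta_pos":[40,-20,0]},{"delta_pos":[40,-20,0]}]}}

```text
invalid input
```

```bash
cat > go.py <<'E'
# usage: go.py  X Y z yYaw  (rover X,Y in mm rel (500,220); z mm; rover-relative tool-y angle deg)  or  w x y z yaw (world)
import sys
from h import *
a=np.radians(1.78);E=np.array([[np.cos(a),-np.sin(a)],[np.sin(a),np.cos(a)]])
A=sys.argv[1:]
s=monitor.sense();R=np.array(s["ee_rot"]);t=np.array(s["tcp_pos"])*1000
ya=np.degrees(np.arctan2(R[1,1],R[0,1]))
rv=E.T@(t[:2]-[500,220])
print("t",round(s["time_s"],2),"tcp",np.round(t,1),"rover",np.round(rv,1),"yaw",round(ya,1),"F",np.round(s["wrist_force"],1),"w",round(s["gripper_width"]*87,1),"gf",round(s["gripper_force"],1),"j6",round(s["joints"][5]))
if A:
    if A[0]=="w": tgt=np.array(list(map(float,A[1:4])));yw=float(A[4])
    else:
        x,y,z,yw=map(float,A[:4]);tgt=np.array([*(E@[x,y]+[500,220]),z]);yw+=1.78
    turn=-((yw-ya+180)%360-180)
    th=np.radians(yw);Y=np.array([np.cos(th),np.sin(th),0]);Z=np.array([0,0,-1.]);Rn=np.stack([np.cross(Y,Z),Y,Z],1)
    print("turn rad",round(np.radians(turn),3),"then shift",np.round(Rn.T@(tgt-t),1))
E
python3 go.py -102 0 300 180
python3 - <<'E'
import numpy as np
D=np.load("/tmp/scene.npz");P=D["P"]
a=np.radians(1.78);ex=np.array([np.cos(a),np.sin(a)]);ey=np.array([-ex[1],ex[0]])
for n in("scene","top"):
    P=np.load("/tmp/%s.npz"%n)["P"];xy=P[...,:2]-[.5,.22];X=xy@ex*1000;Y=xy@ey*1000;Z=P[...,2]*1000
    for y in range(150,300,15):
        m=(X>-60)&(X<90)&(Y>y)&(Y<y+15);print(n,y,np.round(np.nanpercentile(Z[m],[50,97])) if m.sum() else "")
E
```

```text
t 0.1 tcp [202.2 590.8 221.6] rover [-286.1  379.9] yaw -108.9 F [-0.1 -0.5  0.7] w 87.1 gf 0.0 j6 -15
turn rad 1.21 then shift [ 379.9 -184.1  -78.4]
scene 150 [133. 137.]
scene 165 [  2. 101.]
scene 180 [130. 156.]
scene 195 [158. 169.]
scene 210 [166. 170.]
scene 225 [165. 170.]
scene 240 [165. 169.]
scene 255 [164. 169.]
scene 270 [164. 169.]
scene 285 [154. 155.]
top 150 [135. 143.]
top 165 [101. 109.]
top 180 [123. 161.]
top 195 [160. 174.]
top 210 [162. 176.]
top 225 [164. 174.]
top 240 [166. 175.]
top 255 [164. 174.]
top 270 [165. 175.]
top 285 [156. 163.]
```

Emit:
{"op": "drive_tool", "data": {"moves": [{"delta_pos":[0,0,-40],"turn":0.173,"claw":0.5},{"delta_pos":[0,0,-40],"turn":0.173,"claw":0.5},{"delta_pos":[0,0,0],"turn":0.173,"claw":0.5},{"delta_pos":[0,0,0],"turn":0.173,"claw":0.5},{"delta_pos":[0,0,0],"turn":0.173,"claw":0.5},{"delta_pos":[0,0,0],"turn":0.173,"claw":0.5},{"delta_pos":[0,0,0],"turn":0.172,"claw":0.5},{"delta_pos":[40,-20,0],"turn":0,"claw":0.5},{"delta_pos":[40,-20,0],"turn":0,"claw":0.5},{"delta_pos":[40,-20,0],"turn":0,"claw":0.5},{"delta_pos":[40,-20,0],"turn":0,"claw":0.5},{"delta_pos":[40,-20,0],"turn":0,"claw":0.5}]}}

```text
time_s: 1.6
tcp_pos: [0.3089, 0.3929, 0.3022]
ee_rot: [[0.031, -1.0, -0.0], [-1.0, -0.031, -0.001], [0.001, 0.0, -1.0]]
wrist_force: [1.0, -0.5, 0.7]
gripper_width: 0.5
gripper_force: 0.0
```

```bash
python3 go.py -102 0 200 180
```

```text
t 1.6 tcp [308.9 392.9 302.2] rover [-185.7  178.8] yaw -178.2 F [ 1.  -0.5  0.7] w 43.5 gf 0.0 j6 -69
turn rad 0.0 then shift [178.8 -83.7 102.2]
```

Emit:
{"op": "drive_tool", "data": {"moves": [{"delta_pos":[45,-21,0],"turn":0,"claw":0.27},{"delta_pos":[45,-21,0],"turn":0,"claw":0.27},{"delta_pos":[45,-21,0],"turn":0,"claw":0.27},{"delta_pos":[44,-21,20],"turn":0,"claw":0.27},{"delta_pos":[0,0,40],"turn":0,"claw":0.27},{"delta_pos":[0,0,40],"turn":0,"claw":0.27},{"delta_pos":[0,0,30],"turn":0,"claw":0.27},{"delta_pos":[0,0,0],"turn":0,"claw":0.27}]}}

```text
time_s: 2.6
tcp_pos: [0.3967, 0.2168, 0.1705]
ee_rot: [[0.031, -1.0, -0.004], [-1.0, -0.031, -0.004], [0.004, 0.005, -1.0]]
wrist_force: [0.7, 0.5, 1.0]
gripper_width: 0.27
gripper_force: 0.0
```

```bash
python3 go.py -102 0 122 180
python3 - <<'E'
from h import *
c,P,d=cap("scene"); save("bar1.png",c[120:240,320:500],4)
E
```

```text
t 2.6 tcp [396.7 216.8 170.5] rover [-103.3   -0. ] yaw -178.3 F [0.7 0.5 1. ] w 23.5 gf 0.0 j6 -48
turn rad -0.001 then shift [-0.  -1.3 48.5]
```

View pics/bar1.png

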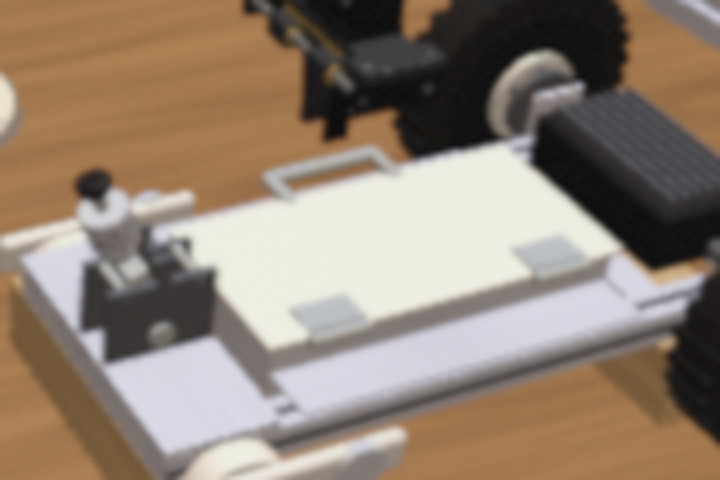

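The picture shows the fingers straddling just above the pull bar: fingertips at about (330,130), bar at (325,170). I'll go down, close, and hold.

Emit:
{"op": "drive_tool", "data": {"moves": [{"delta_pos":[0,-1,25],"turn":0,"claw":0.27},{"delta_pos":[0,0,24],"turn":0,"claw":0.27},{"delta_pos":[0,0,0],"turn":0,"claw":0.27},{"delta_pos":[0,0,0],"turn":0,"claw":0.05},{"delta_pos":[0,0,0],"turn":0,"claw":0.05},{"delta_pos":[0,0,0],"turn":0,"claw":0.05},{"delta_pos":[0,0,0],"turn":0,"claw":0.05}]}}

```text
time_s: 3.52
tcp_pos: [0.3982, 0.2188, 0.1249]
ee_rot: [[0.031, -1.0, -0.001], [-1.0, -0.031, 0.002], [-0.002, 0.001, -1.0]]
wrist_force: [-7.1, 3.0, 4.5]
gripper_width: 0.123
gripper_force: 30.0
```

```bash
python3 go.py -102 0 122 180
python3 - <<'E'
# arc for the bar: hinge X=H, z=130, bar radius: (-192, 4)
import numpy as np
th=np.linspace(0,1.72,23)
x=-192*np.cos(th)+4*np.sin(th)*1; z=192*np.sin(th)+4*np.cos(th)
# rotation lifts near edge: (-192,4)->(-192c+4s, 192s+4c)
print("tool dy(-dX):",np.round(-np.diff(x),1).tolist()); print("tool dz:",np.round(-np.diff(z),1).tolist())
E
```

```text
t 3.52 tcp [398.2 218.8 124.9] rover [-101.8    2. ] yaw -178.2 F [-7.1  3.   4.5] w 10.7 gf 30.0 j6 -47
turn rad -0.0 then shift [2.  0.2 2.9]
tool dy(-dX): [-0.9, -2.1, -3.2, -4.4, -5.5, -6.5, -7.6, -8.6, -9.5, -10.4, -11.2, -11.9, -12.6, -13.2, -13.7, -14.2, -14.5, -14.8, -14.9, -15.0, -15.0, -14.9]
tool dz: [-15.0, -14.9, -14.7, -14.4, -14.0, -13.5, -13.0, -12.3, -11.6, -10.8, -10.0, -9.1, -8.1, -7.1, -6.1, -5.0, -3.9, -2.7, -1.6, -0.4, 0.8, 2.0]
```

Emit:
{"op": "drive_tool", "data": {"moves": [{"delta_pos":[0,-0.9,-15],"turn":0,"claw":0.05},{"delta_pos":[0,-2.1,-14.9],"turn":0,"claw":0.05},{"delta_pos":[0,-3.2,-14.7],"turn":0,"claw":0.05},{"delta_pos":[0,-4.4,-14.4],"turn":0,"claw":0.05},{"delta_pos":[0,-5.5,-14],"turn":0,"claw":0.05},{"delta_pos":[0,-6.5,-13.5],"turn":0,"claw":0.05},{"delta_pos":[0,-7.6,-13],"turn":0,"claw":0.05},{"delta_pos":[0,-8.6,-12.3],"turn":0,"claw":0.05},{"delta_pos":[0,-9.5,-11.6],"turn":0,"claw":0.05},{"delta_pos":[0,-10.4,-10.8],"turn":0,"claw":0.05},{"delta_pos":[0,-11.2,-10],"turn":0,"claw":0.05}]}}

```text
time_s: 4.9
tcp_pos: [0.4644, 0.2211, 0.2705]
ee_rot: [[0.032, -0.999, -0.008], [-0.999, -0.032, 0.002], [-0.002, 0.008, -1.0]]
wrist_force: [-18.4, 4.4, 14.9]
gripper_width: 0.125
gripper_force: 30.0
```

```bash
python3 go.py -32 0 264 180
```

```text
t 4.9 tcp [464.4 221.1 270.5] rover [-35.5   2.2] yaw -178.2 F [-18.4   4.4  14.9] w 10.9 gf 30.0 j6 -41
turn rad 0.001 then shift [ 2.2 -3.5  6.5]
```

Emit:
{"op": "drive_tool", "data": {"moves": [{"delta_pos":[0,2.5,-3],"turn":0,"claw":0.05},{"delta_pos":[0,0,0],"turn":0,"claw":0.05}]}}

```text
time_s: 5.15
tcp_pos: [0.466, 0.2213, 0.2722]
ee_rot: [[0.031, -1.0, 0.001], [-0.999, -0.031, 0.003], [-0.003, -0.001, -1.0]]
wrist_force: [-4.9, 4.5, 4.3]
gripper_width: 0.125
gripper_force: 30.0
```

```bash
python3 go.py -32 0 264 180;  python3 - <<'E'
from h import *
c,P,d=cap("scene"); save("bar2.png",c[60:240,300:500],3.3)
E
```

```text
t 5.15 tcp [466.  221.3 272.2] rover [-33.9   2.3] yaw -178.2 F [-4.9  4.5  4.3] w 10.9 gf 30.0 j6 -42
turn rad 0.0 then shift [ 2.3 -1.9  8.2]
```

View pics/bar2.png

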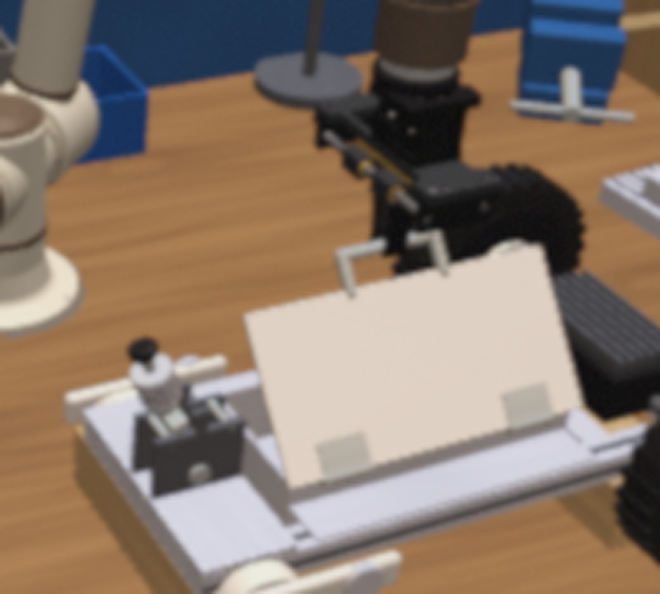

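The picture shows the lid about 50° open with the bar still in the fingers at (400,240). Forces are low again after the radial correction, so I continue the arc.

Emit:
{"op": "drive_tool", "data": {"moves": [{"delta_pos":[0,-12,-9.6],"turn":0,"claw":0.05},{"delta_pos":[0,-12.8,-8.6],"turn":0,"claw":0.05},{"delta_pos":[0,-13.4,-7.6],"turn":0,"claw":0.05},{"delta_pos":[0,-14,-6.6],"turn":0,"claw":0.05},{"delta_pos":[0,-14.4,-5.5],"turn":0,"claw":0.05},{"delta_pos":[0,-14.7,-4.3],"turn":0,"claw":0.05},{"delta_pos":[0,0,0],"turn":0,"claw":0.05}]}}

```text
time_s: 6.08
tcp_pos: [0.549, 0.2235, 0.3149]
ee_rot: [[0.031, -0.999, 0.004], [-1.0, -0.031, 0.002], [-0.002, -0.004, -1.0]]
wrist_force: [-0.9, 2.7, 4.3]
gripper_width: 0.126
gripper_force: 30.0
```

```bash
python3 go.py
```

```text
t 6.08 tcp [549.  223.5 314.9] rover [49.1  2. ] yaw -178.2 F [-0.9  2.7  4.3] w 11.0 gf 30.0 j6 -36
```

Emit:
{"op": "drive_tool", "data": {"moves": [{"delta_pos":[0,0,0],"turn":0,"claw":0.22},{"delta_pos":[0,0,5],"turn":0,"claw":0.22},{"delta_pos":[0,0,5],"turn":0,"claw":0.22},{"delta_pos":[0,0,0],"turn":0,"claw":0.05},{"delta_pos":[0,0,0],"turn":0,"claw":0.05},{"delta_pos":[0,-14,-2.5],"turn":0,"claw":0.05},{"delta_pos":[0,-14.5,-1.5],"turn":0,"claw":0.05},{"delta_pos":[0,-15,-0.5],"turn":0,"claw":0.05},{"delta_pos":[0,-15,0.5],"turn":0,"claw":0.05},{"delta_pos":[0,-15,2],"turn":0,"claw":0.05},{"delta_pos":[0,0,0],"turn":0,"claw":0.05}]}}

```text
time_s: 7.45
tcp_pos: [0.6228, 0.2252, 0.305]
ee_rot: [[0.031, -1.0, 0.002], [-1.0, -0.031, 0.0], [-0.0, -0.002, -1.0]]
wrist_force: [0.8, 1.0, 0.4]
gripper_width: 0.128
gripper_force: 30.0
```

```bash
python3 go.py;  python3 - <<'E'
from h import *
c,P,d=cap("scene"); save("bar3.png",c[40:240,300:500],2.5)
E
```

```text
t 7.45 tcp [622.8 225.2 305. ] rover [122.9   1.4] yaw -178.2 F [0.8 1.  0.4] w 11.1 gf 30.0 j6 -32
```

View pics/bar3.png

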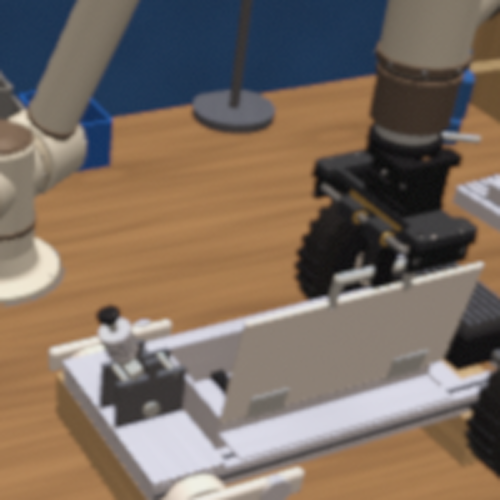

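The lid is leaning just past vertical, with the bar at (350,280). I'll nudge it a little further, release, go up and back out.

Emit:
{"op": "drive_tool", "data": {"moves": [{"delta_pos":[0,-6,1],"turn":0,"claw":0.05},{"delta_pos":[0,0,0],"turn":0,"claw":0.05},{"delta_pos":[0,0,0],"turn":0,"claw":0.27},{"delta_pos":[0,0,0],"turn":0,"claw":0.27},{"delta_pos":[0,0,-25],"turn":0,"claw":0.27},{"delta_pos":[0,0,-35],"turn":0,"claw":0.4},{"delta_pos":[50,20,0],"turn":-0.17,"claw":0.7},{"delta_pos":[50,20,0],"turn":-0.17,"claw":0.7},{"delta_pos":[50,20,0],"turn":-0.17,"claw":0.7},{"delta_pos":[50,20,0],"turn":-0.17,"claw":0.7},{"delta_pos":[50,20,0],"turn":-0.17,"claw":0.7},{"delta_pos":[50,20,0],"turn":-0.17,"claw":0.7}]}}

```text
time_s: 9.0
tcp_pos: [0.6504, -0.0853, 0.3646]
ee_rot: [[0.871, -0.492, 0.001], [-0.492, -0.871, -0.0], [0.001, -0.0, -1.0]]
wrist_force: [1.8, 0.8, 0.2]
gripper_width: 0.699
gripper_force: 0.0
```

```bash
python3 go.py;  python3 - <<'E'
from h import *
c,P,d=cap("top"); save("top2.png",c[130:270,120:420],2.6)
for p in packs(P,c):print(*p)
a=np.radians(1.78);ex=np.array([np.cos(a),np.sin(a)]);ey=np.array([-ex[1],ex[0]])
xy=P[...,:2]-[.5,.22];X=xy@ex*1000;Y=xy@ey*1000;Z=P[...,2]*1000
for y in(-102,-34,34,102):
    m=(abs(Y-y)<6)&(X>-110)&(X<110)
    print("lane",y,[(int(x),int(np.nanmedian(Z[m&(X>=x)&(X<x+8)]))) for x in range(-96,110,8) if (m&(X>=x)&(X<x+8)).sum()])
for x0,x1 in((-30,0),(10,40)):
    m=(X>x0)&(X<x1)
    print("prof",[(int(y),int(np.nanmedian(Z[m&(Y>=y)&(Y<y+6)]))) for y in range(-176,176,6) if (m&(Y>=y)&(Y<y+6)).sum()])
m=(Z>250)&(Z<345)&(abs(Y)<45)&(X>80)&(X<180);print("bar",m.sum(),np.nanmedian(X[m]),np.nanmedian(Z[m]))
E
```

```text
t 9.0 tcp [650.4 -85.3 364.6] rover [ 140.9 -309.9] yaw -119.5 F [1.8 0.8 0.2] w 60.8 gf 0.0 j6 54
[ 555.9 -253.3] [ 37.4 124.2] 3.1 51.5 368 (357, 184)
[ 551.3 -369.5] [ 39.8 125.9] 0.6 50.9 383 (390, 185)
[ 405.  -353.7] [ 38.3 125.9] -9.5 51.2 392 (388, 226)
[ 406.9 -248.1] [ 36.1 123. ] -2.5 51.0 356 (358, 225)
lane -102 [(72, 672), (80, 684), (88, 699), (96, 706), (104, 710)]
lane -34 [(-96, 105), (-88, 104), (-80, 106), (-72, 104), (-64, 128), (80, 130), (88, 152), (96, 181), (104, 219)]
lane 34 [(-96, 101), (-88, 105), (-80, 103), (-72, 107), (-64, 127), (-48, 62), (-40, 60), (-32, 62), (-24, 59), (-16, 63), (-8, 58), (0, 57), (8, 59), (16, 56), (24, 59), (32, 60), (40, 56), (48, 59), (56, 57), (64, 58), (72, 60), (80, 101), (88, 137), (96, 185), (104, 225)]
lane 102 [(-96, 104), (-88, 103), (-80, 101), (-72, 107), (-64, 126), (-48, 62), (-40, 63), (-32, 61), (-24, 62), (-16, 59), (-8, 56), (0, 61), (8, 61), (16, 58), (24, 60), (32, 61), (40, 60), (48, 61), (56, 57), (64, 59), (72, 63), (80, 116), (88, 148), (96, 184), (104, 225)]
prof [(-176, 715), (-170, 715), (-164, 715), (
[... 249 characters left out ...]
(76, 62), (82, 59), (88, 58), (94, 59), (100, 60), (106, 58), (112, 60), (118, 62), (124, 64), (130, 71), (136, 69), (142, 73), (148, 105), (160, 102), (166, 99), (172, 100)]
prof [(-176, 710), (-170, 712), (-164, 713), (-158, 713), (-152, 710), (-146, 708), (-140, 705), (-134, 699), (-128, 691), (-26, 60), (-20, 61), (-14, 61), (-8, 73), (-2, 69), (4, 74), (10, 60), (16, 59), (22, 63), (28, 58), (34, 59), (40, 58), (46, 60), (52, 59), (58, 70), (64, 69), (70, 73), (76, 60), (82, 60), (88, 59), (94, 59), (100, 59), (106, 58), (112, 59), (118, 59), (124, 65), (130, 72), (136, 69), (142, 71), (148, 100), (154, 122), (160, 100), (166, 97), (172, 99)]
bar 321 118.54493474128591 284.6011224719738
```

View pics/top2.png

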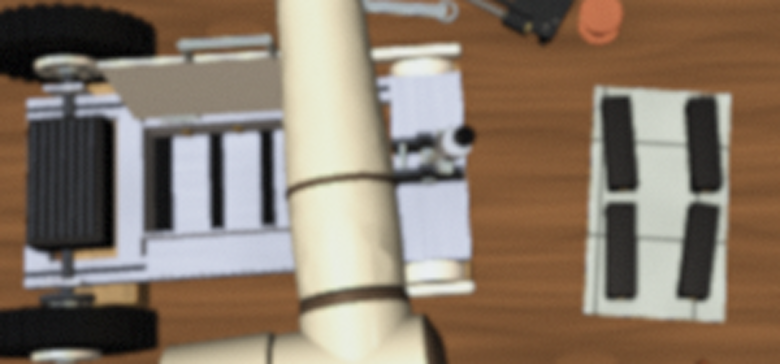

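The bay shows open rails at (215,180) and (270,180), and the lid is parked past vertical. The lane centres come out at X = 11, Y = -101, -33, 35, 103 in rover axes. All four packs are still in place, so I'll pick the pack at (556,-253) first for lane 2.

```bash
python3 go.py w 556 -253 100 -87.2
python3 - <<'E'
import numpy as np
a=np.radians(1.78);ex=np.array([np.cos(a),np.sin(a)]);ey=np.array([-ex[1],ex[0]])
for n in("scene","top"):
    P=np.load("/tmp/%s.npz"%n)["P"];xy=P[...,:2]-[.5,.22];X=xy@ex*1000;Y=xy@ey*1000;Z=P[...,2]*1000
    m=(X>-20)&(X<50)&(Y>-200)&(Y<-170)&(Z>150);print(n,np.percentile(Z[m],[50,75,90,97]),Y[m].max())
    m=(X>-60)&(X<80)&(Y>150)&(Y<205)&(Z>155);print(n,np.percentile(Z[m],[50,75,90,97]),np.percentile(Y[m],[1,5,20]))
E
```

```text
t 9.05 tcp [652.7 -90.5 362.5] rover [ 142.9 -315.1] yaw -119.5 F [ 2.4 -0.2  1. ] w 61.1 gf 0.0 j6 54
turn rad -0.563 then shift [-104.5  157.6  262.5]
scene [168.7946708  171.85796699 173.19153992 174.69845141] -172.52061506901816
scene [158.51756109 162.80571577 168.07128918 169.92447356] [192.26118841 192.74976547 197.92999444]
top [171.08345227 173.96768032 175.64790597 178.18332851] -174.18924845021976
top [160.33542633 165.55994824 170.28738359 175.37031773] [189.5070635  190.25361082 193.67843106]
```

Emit:
{"op": "drive_tool", "data": {"moves": [{"delta_pos":[0,0,0],"turn":-0.141,"claw":0.7},{"delta_pos":[0,0,0],"turn":-0.141,"claw":0.7},{"delta_pos":[0,0,0],"turn":-0.141,"claw":0.7},{"delta_pos":[0,0,0],"turn":-0.14,"claw":0.7},{"delta_pos":[-26,39.5,30],"turn":0,"claw":0.7},{"delta_pos":[-26,39.5,40],"turn":0,"claw":0.7},{"delta_pos":[-26,39.5,50],"turn":0,"claw":0.7},{"delta_pos":[-26,39,50],"turn":0,"claw":0.7},{"delta_pos":[0,0,50],"turn":0,"claw":0.7},{"delta_pos":[0,0,40],"turn":0,"claw":0.7},{"delta_pos":[0,0,0],"turn":0,"claw":0.7}]}}

```text
time_s: 10.42
tcp_pos: [0.5551, -0.2376, 0.1095]
ee_rot: [[0.999, 0.042, -0.008], [0.042, -0.999, 0.002], [-0.008, -0.002, -1.0]]
wrist_force: [-1.0, -0.3, 0.6]
gripper_width: 0.696
gripper_force: 0.0
```

```bash
python3 go.py w 556 -253 21 -87.2
```

```text
t 10.43 tcp [ 555.1 -237.6  109.5] rover [  40.8 -459.1] yaw -87.6 F [-1.  -0.3  0.6] w 60.6 gf 0.0 j6 100
turn rad -0.007 then shift [ 0.2 15.4 88.5]
```

Emit:
{"op": "drive_tool", "data": {"moves": [{"delta_pos":[0,15.5,0],"turn":0,"claw":0.7},{"delta_pos":[0,0,30],"turn":0,"claw":0.7},{"delta_pos":[0,0,30],"turn":0,"claw":0.7},{"delta_pos":[0,0,28],"turn":0,"claw":0.7},{"delta_pos":[0,0,0],"turn":0,"claw":0.7},{"delta_pos":[0,0,0],"turn":0,"claw":0.4},{"delta_pos":[0,0,0],"turn":0,"claw":0.4},{"delta_pos":[0,0,0],"turn":0,"claw":0.4},{"delta_pos":[0,0,-30],"turn":0,"claw":0.4},{"delta_pos":[0,0,-40],"turn":0,"claw":0.4},{"delta_pos":[0,0,-40],"turn":0,"claw":0.4},{"delta_pos":[0,0,-40],"turn":0,"claw":0.4}]}}

```text
time_s: 11.92
tcp_pos: [0.5573, -0.253, 0.1752]
ee_rot: [[0.999, 0.043, -0.002], [0.043, -0.999, 0.001], [-0.002, -0.002, -1.0]]
wrist_force: [0.2, -0.9, -3.1]
gripper_width: 0.482
gripper_force: 30.0
```

```bash
python3 go.py w 400 -150 172 -88.2;python3 go.py -105 -33 172 -90;python3 go.py 11 -33 172 -90
```

```text
t 11.93 tcp [ 557.3 -253.   175.2] rover [  42.6 -474.5] yaw -87.5 F [ 0.2 -0.9 -3.1] w 42.0 gf 30.0 j6 102
turn rad 0.011 then shift [-154.  -107.9    3.2]
t 11.93 tcp [ 557.3 -253.   175.2] rover [  42.6 -474.5] yaw -87.5 F [ 0.2 -0.9 -3.1] w 42.0 gf 30.0 j6 102
turn rad 0.012 then shift [-147.6 -441.5    3.2]
t 11.93 tcp [ 557.3 -253.   175.2] rover [  42.6 -474.5] yaw -87.5 F [ 0.2 -0.9 -3.1] w 42.0 gf 30.0 j6 102
turn rad 0.012 then shift [ -31.6 -441.5    3.2]
```

Emit:
{"op": "drive_tool", "data": {"moves": [{"delta_pos":[-37,-30,0],"turn":0.011,"claw":0.4},{"delta_pos":[-37,-30,0],"turn":0,"claw":0.4},{"delta_pos":[-37,-30,0],"turn":0,"claw":0.4},{"delta_pos":[-37,-30,0],"turn":0,"claw":0.4},{"delta_pos":[0,-40,0],"turn":0,"claw":0.4},{"delta_pos":[0,-40,0],"turn":0,"claw":0.4},{"delta_pos":[0,-40,0],"turn":0,"claw":0.4},{"delta_pos":[0,-40,0],"turn":0,"claw":0.4},{"delta_pos":[0,-40,0],"turn":0,"claw":0.4},{"delta_pos":[0,-40,0],"turn":0,"claw":0.4},{"delta_pos":[0,-40,0],"turn":0,"claw":0.4},{"delta_pos":[0,-40,0],"turn":0,"claw":0.4}]}}

```text
time_s: 13.42
tcp_pos: [0.3948, 0.1819, 0.1745]
ee_rot: [[0.999, 0.032, -0.001], [0.032, -0.999, -0.0], [-0.002, 0.0, -1.0]]
wrist_force: [0.3, -0.3, -4.9]
gripper_width: 0.482
gripper_force: 30.0
```

```bash
python3 go.py 11 -33 172 -90
```

```text
t 13.43 tcp [394.8 181.9 174.5] rover [-106.3  -34.9] yaw -88.2 F [ 0.3 -0.3 -4.9] w 41.9 gf 30.0 j6 46
turn rad 0.001 then shift [117.3  -1.9   2.5]
```

Emit:
{"op": "drive_tool", "data": {"moves": [{"delta_pos":[39,-1,0],"turn":0,"claw":0.4},{"delta_pos":[39,-1,0],"turn":0,"claw":0.4},{"delta_pos":[40,0,0],"turn":0,"claw":0.4},{"delta_pos":[0,0,0],"turn":0,"claw":0.4},{"delta_pos":[0,0,20],"turn":0,"claw":0.4},{"delta_pos":[0,0,20],"turn":0,"claw":0.4},{"delta_pos":[0,0,20],"turn":0,"claw":0.4},{"delta_pos":[0,0,0],"turn":0,"claw":0.4}]}}

```text
time_s: 14.42
tcp_pos: [0.5113, 0.1856, 0.113]
ee_rot: [[0.999, 0.032, -0.005], [0.032, -0.999, -0.003], [-0.006, 0.003, -1.0]]
wrist_force: [-0.5, -0.3, -4.1]
gripper_width: 0.48
gripper_force: 30.0
```

```bash
python3 go.py 11 -33 77 -90
```

```text
t 14.43 tcp [511.3 185.6 113. ] rover [ 10.2 -34.7] yaw -88.2 F [-0.5 -0.3 -4.1] w 41.7 gf 30.0 j6 55
turn rad 0.001 then shift [ 0.8 -1.7 36. ]
```

Emit:
{"op": "drive_tool", "data": {"moves": [{"delta_pos":[1.5,-1,14],"turn":0,"claw":0.4},{"delta_pos":[0,0,12],"turn":0,"claw":0.4},{"delta_pos":[0,0,9],"turn":0,"claw":0.4},{"delta_pos":[0,0,0],"turn":0,"claw":0.4},{"delta_pos":[0,0,0],"turn":0,"claw":0.4}]}}

```text
time_s: 15.05
tcp_pos: [0.5153, 0.1877, 0.0816]
ee_rot: [[0.999, 0.033, 0.0], [0.033, -0.999, -0.001], [0.0, 0.001, -1.0]]
wrist_force: [-4.4, -0.4, 7.3]
gripper_width: 0.477
gripper_force: 30.0
```

```bash
python3 go.py 11 -33 77 -90
```

```text
t 15.05 tcp [515.3 187.7  81.6] rover [ 14.3 -32.7] yaw -88.1 F [-4.4 -0.4  7.3] w 41.5 gf 30.0 j6 55
turn rad 0.002 then shift [-3.3  0.3  4.6]
```

Emit:
{"op": "drive_tool", "data": {"moves": [{"delta_pos":[-3,0,0],"turn":0,"claw":0.4},{"delta_pos":[0,0,1],"turn":0,"claw":0.4},{"delta_pos":[0,0,0],"turn":0,"claw":0.4}]}}

```text
time_s: 15.42
tcp_pos: [0.5143, 0.1885, 0.0816]
ee_rot: [[0.999, 0.034, 0.005], [0.034, -0.999, 0.001], [0.005, -0.001, -1.0]]
wrist_force: [-0.1, -1.9, 11.4]
gripper_width: 0.48
gripper_force: 30.0
```

```bash
python3 go.py 11 -33 77 -90
python3 - <<'E'
from h import *
c,P,d=cap("top"); save("place1.png",c[150:250,150:300],4)
c,P,d=cap("scene"); save("place1s.png",c[110:240,320:500],4)
E
```

```text
t 15.43 tcp [514.3 188.5  81.6] rover [ 13.4 -32. ] yaw -88.0 F [-0.1 -1.9 11.4] w 41.7 gf 30.0 j6 55
turn rad 0.003 then shift [-2.4  1.   4.6]
```

View pics/place1.png

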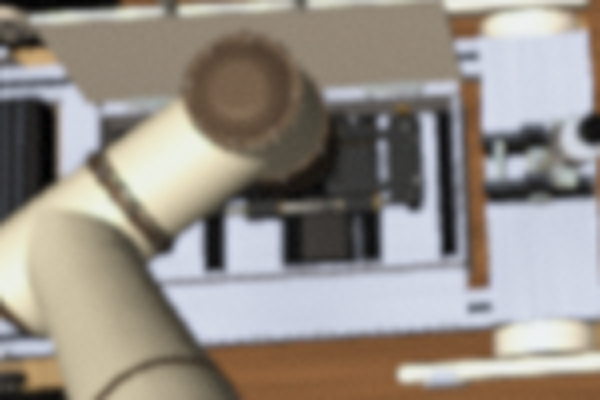

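The pack's near end at (325,240) sits between the lane-2 rails at (295,240) and (375,240), and contact force is showing. Releasing.

Emit:
{"op": "drive_tool", "data": {"moves": [{"delta_pos":[0,0,0],"turn":0,"claw":0.6},{"delta_pos":[0,0,0],"turn":0,"claw":0.6},{"delta_pos":[0,0,-15],"turn":0,"claw":0.6},{"delta_pos":[0,0,-40],"turn":0,"claw":0.6},{"delta_pos":[0,0,-40],"turn":0,"claw":0.6},{"delta_pos":[-40,0,0],"turn":0,"claw":0.7},{"delta_pos":[-40,0,0],"turn":0,"claw":0.7},{"delta_pos":[-40,25,0],"turn":0,"claw":0.7},{"delta_pos":[0,40,0],"turn":0,"claw":0.7},{"delta_pos":[0,40,0],"turn":0,"claw":0.7},{"delta_pos":[0,40,0],"turn":0,"claw":0.7},{"delta_pos":[0,40,0],"turn":0,"claw":0.7}]}}

```text
time_s: 17.02
tcp_pos: [0.3985, -0.002, 0.175]
ee_rot: [[0.999, 0.033, 0.002], [0.033, -0.999, 0.001], [0.002, -0.001, -1.0]]
wrist_force: [0.7, 0.4, -0.7]
gripper_width: 0.703
gripper_force: 0.0
```

```bash
cat >> h.py <<'E'
def bay(P,c):
    a=np.radians(1.78);E=np.array([[np.cos(a),-np.sin(a)],[np.sin(a),np.cos(a)]])
    Q=P.copy(); Q[...,:2]=(P[...,:2]-[.5,.22])@E
    X,Y,Z=np.moveaxis(Q*1000,-1,0)
    m=(Z>85)&(Z<125)&(c.max(-1)<80)&(X>-62)&(X<84)&(abs(Y)<150)
    n,l=cv2.connectedComponents(m.astype(np.uint8),connectivity=4)
    for i in range(1,n):
        k=l==i
        if k.sum()<100: continue
        r=cv2.minAreaRect(np.stack([X[k],Y[k]],1).astype(np.float32))
        print("bay pack XY",np.round(r[0],1),"size",np.round(r[1],1),"ang",round(r[2],1),"z p5/50/95",np.round(np.percentile(Z[k],[5,50,95])), "z lowX/highX",np.round(np.median(Z[k&(X<-10)])),np.round(np.median(Z[k&(X>30)])))
E
python3 go.py w 407 -248 100 -92.3
python3 - <<'E'
from h import *
c,P,d=cap("top"); np.savez("/tmp/t.npz",c=c,P=P)
for p in packs(P,c):print(*p)
bay(P,c)
E
```

```text
t 17.02 tcp [398.5  -2.  175. ] rover [-108.3 -218.8] yaw -88.1 F [ 0.7  0.4 -0.7] w 61.2 gf 0.0 j6 69
turn rad 0.073 then shift [ 18.3 245.4  75. ]
[ 551.6 -368.8] [ 38.4 126.1] 2.2 50.8 377 (390, 185)
[ 404.4 -353.4] [ 37.5 123.9] -10.0 51.2 386 (388, 226)
[ 407.4 -248.2] [ 35.8 121.4] -2.4 51.1 353 (358, 225)
bay pack XY [ 17.3 -34.5] size [ 43.5 122.8] ang 89.6 z p5/50/95 [ 98. 106. 113.] z lowX/highX 106.0 106.0
```

Emit:
{"op": "drive_tool", "data": {"moves": [{"delta_pos":[2,40,0],"turn":0.073,"claw":0.7},{"delta_pos":[3,40,0],"turn":0,"claw":0.7},{"delta_pos":[3,40,0],"turn":0,"claw":0.7},{"delta_pos":[3,40,0],"turn":0,"claw":0.7},{"delta_pos":[3,40,15],"turn":0,"claw":0.7},{"delta_pos":[4,45,20],"turn":0,"claw":0.7},{"delta_pos":[0,0,40],"turn":0,"claw":0.7},{"delta_pos":[0,0,0],"turn":0,"claw":0.7}]}}

```text
time_s: 18.08
tcp_pos: [0.4071, -0.2463, 0.0972]
ee_rot: [[0.999, -0.042, -0.006], [-0.042, -0.999, 0.002], [-0.006, -0.001, -1.0]]
wrist_force: [-0.6, -0.3, 0.5]
gripper_width: 0.704
gripper_force: 0.0
```

```bash
python3 go.py w 407.4 -248.2 21 -92.4
```

```text
t 18.07 tcp [ 407.1 -246.3   97.2] rover [-107.4 -463.2] yaw -92.4 F [-0.6 -0.3  0.5] w 61.3 gf 0.0 j6 99
turn rad -0.0 then shift [ 0.4  1.9 76.2]
```

Emit:
{"op": "drive_tool", "data": {"moves": [{"delta_pos":[0,2,38],"turn":0,"claw":0.7},{"delta_pos":[0,0,37],"turn":0,"claw":0.7},{"delta_pos":[0,0,0],"turn":0,"claw":0.7},{"delta_pos":[0,0,0],"turn":0,"claw":0.4},{"delta_pos":[0,0,0],"turn":0,"claw":0.4},{"delta_pos":[0,0,0],"turn":0,"claw":0.4},{"delta_pos":[0,0,-30],"turn":0,"claw":0.4},{"delta_pos":[0,0,-40],"turn":0,"claw":0.4},{"delta_pos":[0,0,-40],"turn":0,"claw":0.4},{"delta_pos":[0,0,-45],"turn":0,"claw":0.4},{"delta_pos":[0,0,0],"turn":-0.073,"claw":0.4}]}}

```text
time_s: 19.45
tcp_pos: [0.4109, -0.2487, 0.1825]
ee_rot: [[0.999, 0.034, 0.008], [0.034, -0.999, -0.002], [0.008, 0.002, -1.0]]
wrist_force: [0.0, -0.5, -5.9]
gripper_width: 0.482
gripper_force: 30.0
```

```bash
python3 go.py -105 35 175 -90
```

```text
t 19.45 tcp [ 410.9 -248.7  182.5] rover [-103.7 -465.7] yaw -88.0 F [ 0.  -0.5 -5.9] w 41.9 gf 30.0 j6 104
turn rad 0.003 then shift [  -1.3 -500.7    7.5]
```

Emit:
{"op": "drive_tool", "data": {"moves": [{"delta_pos":[-1,-42,0],"turn":0,"claw":0.4},{"delta_pos":[0,-42,0],"turn":0,"claw":0.4},{"delta_pos":[0,-42,0],"turn":0,"claw":0.4},{"delta_pos":[0,-42,0],"turn":0,"claw":0.4},{"delta_pos":[0,-42,0],"turn":0,"claw":0.4},{"delta_pos":[0,-42,0],"turn":0,"claw":0.4},{"delta_pos":[0,-42,0],"turn":0,"claw":0.4},{"delta_pos":[0,-42,0],"turn":0,"claw":0.4},{"delta_pos":[0,-42,0],"turn":0,"claw":0.4},{"delta_pos":[0,-42,0],"turn":0,"claw":0.4},{"delta_pos":[0,-42,0],"turn":0,"claw":0.4},{"delta_pos":[0,-38,0],"turn":0,"claw":0.4}]}}

```text
time_s: 20.95
tcp_pos: [0.3908, 0.252, 0.1782]
ee_rot: [[0.999, 0.032, -0.002], [0.032, -0.999, -0.001], [-0.002, 0.001, -1.0]]
wrist_force: [0.3, -0.7, -4.6]
gripper_width: 0.48
gripper_force: 30.0
```

```bash
python3 go.py 10 35 110 -90
```

```text
t 20.95 tcp [390.8 252.  178.2] rover [-108.2   35.4] yaw -88.2 F [ 0.3 -0.7 -4.6] w 41.8 gf 30.0 j6 39
turn rad 0.001 then shift [118.2   0.4  68.2]
```

Emit:
{"op": "drive_tool", "data": {"moves": [{"delta_pos":[39,0,0],"turn":0,"claw":0.4},{"delta_pos":[39,0,0],"turn":0,"claw":0.4},{"delta_pos":[39,0,0],"turn":0,"claw":0.4},{"delta_pos":[0,0,0],"turn":0,"claw":0.4},{"delta_pos":[0,0,22],"turn":0,"claw":0.4},{"delta_pos":[0,0,22],"turn":0,"claw":0.4},{"delta_pos":[0,0,20],"turn":0,"claw":0.4},{"delta_pos":[0,0,0],"turn":0,"claw":0.4},{"delta_pos":[0,0,0],"turn":0,"claw":0.4}]}}

```text
time_s: 22.08
tcp_pos: [0.5089, 0.2553, 0.1156]
ee_rot: [[0.999, 0.033, 0.001], [0.033, -0.999, 0.0], [0.001, -0.0, -1.0]]
wrist_force: [0.4, 0.1, -4.3]
gripper_width: 0.479
gripper_force: 30.0
```

```bash
python3 go.py 10 35 80 -90
```

```text
t 22.07 tcp [508.9 255.3 115.6] rover [10. 35.] yaw -88.1 F [ 0.4  0.1 -4.3] w 41.7 gf 30.0 j6 49
turn rad 0.002 then shift [-0.  -0.  35.6]
```

Emit:
{"op": "drive_tool", "data": {"moves": [{"delta_pos":[0,0,14],"turn":0,"claw":0.4},{"delta_pos":[0,0,12],"turn":0,"claw":0.4},{"delta_pos":[0,0,8],"turn":0,"claw":0.4},{"delta_pos":[0,0,3],"turn":0,"claw":0.4},{"delta_pos":[0,0,0],"turn":0,"claw":0.4}]}}

```text
time_s: 22.7
tcp_pos: [0.5085, 0.2546, 0.0806]
ee_rot: [[0.999, 0.033, -0.001], [0.033, -0.999, -0.001], [-0.001, 0.001, -1.0]]
wrist_force: [-7.4, -3.3, 12.6]
gripper_width: 0.483
gripper_force: 30.0
```

Emit:
{"op": "drive_tool", "data": {"moves": [{"delta_pos":[0,0,0],"turn":0,"claw":0.6},{"delta_pos":[0,0,0],"turn":0,"claw":0.6},{"delta_pos":[0,0,-15],"turn":0,"claw":0.6},{"delta_pos":[0,0,-40],"turn":0,"claw":0.6},{"delta_pos":[0,0,-40],"turn":0,"claw":0.6},{"delta_pos":[-40,0,0],"turn":0,"claw":0.7},{"delta_pos":[-40,0,0],"turn":0,"claw":0.7},{"delta_pos":[-40,25,0],"turn":0,"claw":0.7},{"delta_pos":[0,45,0],"turn":0,"claw":0.7},{"delta_pos":[0,45,0],"turn":0,"claw":0.7},{"delta_pos":[0,45,0],"turn":0,"claw":0.7},{"delta_pos":[0,45,0],"turn":0,"claw":0.7}]}}

```text
time_s: 24.2
tcp_pos: [0.3962, 0.0452, 0.1742]
ee_rot: [[0.999, 0.033, 0.002], [0.033, -0.999, 0.001], [0.002, -0.001, -1.0]]
wrist_force: [-0.2, 0.3, -1.0]
gripper_width: 0.701
gripper_force: 0.0
```

```bash
python3 - <<'E'
from h import *
c,P,d=cap("top"); np.savez("/tmp/t.npz",c=c,P=P)
for p in packs(P,c):print(*p)
bay(P,c)
E
python3 go.py w 551.6 -368.8 100 -88.4
```

```text
[ 552.  -368.8] [ 38.1 124.5] 1.0 51.3 379 (390, 185)
[ 404.3 -353.1] [ 39.  124.2] -11.8 51.3 387 (388, 226)
bay pack XY [ 21.6 -33.9] size [ 44.3 121.4] ang 89.6 z p5/50/95 [ 98. 106. 113.] z lowX/highX 106.0 106.0
bay pack XY [10.4 30.7] size [ 42.  129.2] ang 89.8 z p5/50/95 [ 97. 106. 112.] z lowX/highX 105.0 106.0
t 24.25 tcp [394.8  41.8 173.7] rover [-110.7 -174.8] yaw -88.3 F [-0.6 -3.2 -0.7] w 60.9 gf 0.0 j6 62
turn rad 0.001 then shift [145.3 414.9  73.7]
```

Emit:
{"op": "drive_tool", "data": {"moves": [{"delta_pos":[0,45,0],"turn":0.005,"claw":0.7},{"delta_pos":[0,45,0],"turn":0.005,"claw":0.7},{"delta_pos":[0,45,0],"turn":0,"claw":0.7},{"delta_pos":[0,45,0],"turn":0,"claw":0.7},{"delta_pos":[24,45,0],"turn":0,"claw":0.7},{"delta_pos":[24,40,0],"turn":0,"claw":0.7},{"delta_pos":[24,40,0],"turn":0,"claw":0.7},{"delta_pos":[24,40,10],"turn":0,"claw":0.7},{"delta_pos":[24,40,20],"turn":0,"claw":0.7},{"delta_pos":[25,30,30],"turn":0,"claw":0.7},{"delta_pos":[0,0,15],"turn":0,"claw":0.7},{"delta_pos":[0,0,0],"turn":0,"claw":0.7}]}}

```text
time_s: 25.75
tcp_pos: [0.5495, -0.3648, 0.0968]
ee_rot: [[1.0, 0.022, -0.003], [0.022, -1.0, 0.001], [-0.003, -0.001, -1.0]]
wrist_force: [0.8, 1.0, 0.8]
gripper_width: 0.7
gripper_force: 0.0
```

```bash
python3 go.py w 551.7 -369 38 -88.8
```

```text
t 25.75 tcp [ 549.5 -364.8   96.8] rover [  31.3 -586.1] yaw -88.7 F [0.8 1.  0.8] w 60.9 gf 0.0 j6 111
turn rad 0.001 then shift [ 2.1  4.2 58.8]
```

Emit:
{"op": "drive_tool", "data": {"moves": [{"delta_pos":[2,4,30],"turn":0,"claw":0.7},{"delta_pos":[0,0,29],"turn":0,"claw":0.7},{"delta_pos":[0,0,0],"turn":0,"claw":0.7},{"delta_pos":[0,0,0],"turn":0,"claw":0.7},{"delta_pos":[0,0,0],"turn":0,"claw":0.4},{"delta_pos":[0,0,0],"turn":0,"claw":0.4},{"delta_pos":[0,0,0],"turn":0,"claw":0.4}]}}

```text
time_s: 26.62
tcp_pos: [0.5532, -0.3699, 0.04]
ee_rot: [[1.0, 0.023, 0.002], [0.023, -1.0, -0.001], [0.002, 0.001, -1.0]]
wrist_force: [-0.9, 0.1, 2.5]
gripper_width: 0.481
gripper_force: 30.0
```

```bash
python3 go.py w 551.7 -369 38 -88.8
```

```text
t 26.62 tcp [ 553.2 -369.9   40. ] rover [  34.8 -591.2] yaw -88.7 F [-0.9  0.1  2.5] w 41.9 gf 30.0 j6 111
turn rad 0.002 then shift [-1.5 -0.9  2. ]
```

Emit:
{"op": "drive_tool", "data": {"moves": [{"delta_pos":[0,0,-15],"turn":0,"claw":0.4},{"delta_pos":[0,0,-30],"turn":0,"claw":0.4},{"delta_pos":[0,0,-40],"turn":0,"claw":0.4},{"delta_pos":[0,0,-40],"turn":0,"claw":0.4},{"delta_pos":[0,0,-25],"turn":-0.01,"claw":0.4},{"delta_pos":[-36,-30,0],"turn":0,"claw":0.4},{"delta_pos":[-36,-35,0],"turn":0,"claw":0.4},{"delta_pos":[-36,-35,0],"turn":0,"claw":0.4},{"delta_pos":[-36,-35,0],"turn":0,"claw":0.4},{"delta_pos":[0,-40,0],"turn":0,"claw":0.4}]}}

```text
time_s: 27.88
tcp_pos: [0.399, -0.1978, 0.1885]
ee_rot: [[1.0, 0.03, -0.003], [0.03, -1.0, 0.002], [-0.003, -0.002, -1.0]]
wrist_force: [1.5, 1.1, -5.6]
gripper_width: 0.475
gripper_force: 30.0
```

```bash
python3 go.py -105 103 195 -90
```

```text
t 27.88 tcp [ 399.  -197.8  188.5] rover [-113.9 -414.5] yaw -88.3 F [ 1.5  1.1 -5.6] w 41.3 gf 30.0 j6 97
turn rad -0.002 then shift [   8.9 -517.5   -6.5]
```

Emit:
{"op": "drive_tool", "data": {"moves": [{"delta_pos":[4,-43,-4],"turn":0,"claw":0.4},{"delta_pos":[4,-43,-4],"turn":0,"claw":0.4},{"delta_pos":[0,-43,0],"turn":0,"claw":0.4},{"delta_pos":[0,-43,0],"turn":0,"claw":0.4},{"delta_pos":[0,-43,0],"turn":0,"claw":0.4},{"delta_pos":[0,-43,0],"turn":0,"claw":0.4},{"delta_pos":[0,-43,0],"turn":0,"claw":0.4},{"delta_pos":[0,-43,0],"turn":0,"claw":0.4},{"delta_pos":[0,-43,0],"turn":0,"claw":0.4},{"delta_pos":[0,-43,0],"turn":0,"claw":0.4},{"delta_pos":[0,-43,0],"turn":0,"claw":0.4},{"delta_pos":[0,-43,0],"turn":0,"claw":0.4}]}}

```text
time_s: 29.38
tcp_pos: [0.3934, 0.3177, 0.1967]
ee_rot: [[0.999, 0.032, -0.002], [0.032, -0.999, -0.001], [-0.002, 0.001, -1.0]]
wrist_force: [0.6, 0.0, -5.2]
gripper_width: 0.479
gripper_force: 30.0
```

```bash
python3 go.py 9 101 130 -90
```

```text
t 29.38 tcp [393.4 317.7 196.7] rover [-103.5  101. ] yaw -88.2 F [ 0.6  0.  -5.2] w 41.7 gf 30.0 j6 35
turn rad 0.001 then shift [112.5  -0.   66.7]
```

Emit:
{"op": "drive_tool", "data": {"moves": [{"delta_pos":[37,0,0],"turn":0,"claw":0.4},{"delta_pos":[37,0,0],"turn":0,"claw":0.4},{"delta_pos":[37,0,0],"turn":0,"claw":0.4},{"delta_pos":[0,0,0],"turn":0,"claw":0.4},{"delta_pos":[0,0,22],"turn":0,"claw":0.4},{"delta_pos":[0,0,22],"turn":0,"claw":0.4},{"delta_pos":[0,0,22],"turn":0,"claw":0.4},{"delta_pos":[0,0,0],"turn":0,"claw":0.4},{"delta_pos":[0,0,0],"turn":0,"claw":0.4}]}}

```text
time_s: 30.5
tcp_pos: [0.5055, 0.3209, 0.132]
ee_rot: [[0.999, 0.033, 0.001], [0.033, -0.999, 0.001], [0.001, -0.001, -1.0]]
wrist_force: [1.5, -0.3, -5.1]
gripper_width: 0.482
gripper_force: 30.0
```

```bash
python3 go.py 10 102 104 -90
```

```text
t 30.5 tcp [505.5 320.9 132. ] rover [  8.6 100.7] yaw -88.1 F [ 1.5 -0.3 -5.1] w 41.9 gf 30.0 j6 44
turn rad 0.002 then shift [ 1.4 -1.3 28. ]
```

Emit:
{"op": "drive_tool", "data": {"moves": [{"delta_pos":[1,-1,12],"turn":0,"claw":0.4},{"delta_pos":[0,0,10],"turn":0,"claw":0.4},{"delta_pos":[0,0,6],"turn":0,"claw":0.4},{"delta_pos":[0,0,0],"turn":0,"claw":0.4},{"delta_pos":[0,0,0],"turn":0,"claw":0.4}]}}

```text
time_s: 31.12
tcp_pos: [0.5065, 0.3215, 0.103]
ee_rot: [[0.999, 0.032, -0.0], [0.032, -0.999, -0.0], [-0.0, 0.0, -1.0]]
wrist_force: [-0.1, 0.4, -4.6]
gripper_width: 0.48
gripper_force: 30.0
```

```bash
python3 go.py 10 102 102 -90
```

```text
t 31.12 tcp [506.5 321.5 103. ] rover [  9.6 101.3] yaw -88.2 F [-0.1  0.4 -4.6] w 41.8 gf 30.0 j6 44
turn rad 0.001 then shift [ 0.4 -0.7  1. ]
```

Emit:
{"op": "drive_tool", "data": {"moves": [{"delta_pos":[0,0,2],"turn":0,"claw":0.4},{"delta_pos":[0,0,0],"turn":0,"claw":0.4},{"delta_pos":[0,0,0],"turn":0,"claw":0.6},{"delta_pos":[0,0,0],"turn":0,"claw":0.6},{"delta_pos":[0,0,-35],"turn":0,"claw":0.6},{"delta_pos":[0,0,-40],"turn":0,"claw":0.6},{"delta_pos":[-40,0,0],"turn":0,"claw":0.7},{"delta_pos":[-40,0,0],"turn":0,"claw":0.7},{"delta_pos":[-35,35,0],"turn":0,"claw":0.7},{"delta_pos":[0,45,0],"turn":0,"claw":0.7},{"delta_pos":[0,45,0],"turn":0,"claw":0.7},{"delta_pos":[0,45,0],"turn":0,"claw":0.7}]}}

```text
time_s: 32.62
tcp_pos: [0.3972, 0.1471, 0.1771]
ee_rot: [[0.999, 0.033, 0.002], [0.033, -0.999, 0.001], [0.003, -0.001, -1.0]]
wrist_force: [1.2, 0.2, -0.6]
gripper_width: 0.7
gripper_force: 0.0
```

Emit:
{"op": "drive_tool", "data": {"moves": [{"delta_pos":[0,45,0],"turn":0,"claw":0.7},{"delta_pos":[0,45,0],"turn":0,"claw":0.7},{"delta_pos":[0,45,0],"turn":0,"claw":0.7},{"delta_pos":[0,45,0],"turn":0,"claw":0.7},{"delta_pos":[0,45,0],"turn":0,"claw":0.7}]}}

```text
time_s: 33.25
tcp_pos: [0.4047, -0.0783, 0.1771]
ee_rot: [[0.999, 0.033, 0.003], [0.033, -0.999, 0.0], [0.003, 0.0, -1.0]]
wrist_force: [0.2, -0.2, -0.2]
gripper_width: 0.698
gripper_force: 0.0
```

```bash
python3 - <<'E'
from h import *
c,P,d=cap("top"); np.savez("/tmp/t.npz",c=c,P=P)
for p in packs(P,c):print(*p)
bay(P,c)
E
python3 go.py w 404.3 -353.3 100 -100.5
```

```text
[ 404.4 -353.4] [ 37.6 125.3] -9.9 51.1 385 (388, 226)
bay pack XY [ 28.8 -34.5] size [105.7  43.7] ang 0.1 z p5/50/95 [ 98. 106. 112.] z lowX/highX 107.0 106.0
bay pack XY [13.8 98. ] size [133.4  44.3] ang 0.5 z p5/50/95 [ 92. 105. 112.] z lowX/highX 105.0 105.0
bay pack XY [11.4 30.5] size [129.1  41.8] ang 0.1 z p5/50/95 [ 96. 106. 113.] z lowX/highX 106.0 105.0
t 33.3 tcp [404.2 -81.4 176.9] rover [-105.1 -298.3] yaw -88.3 F [ 0.6 -4.   0.9] w 60.9 gf 0.0 j6 80
turn rad 0.212 then shift [ 49.6 267.3  76.9]
```

Emit:
{"op": "drive_tool", "data": {"moves": [{"delta_pos":[0,0,0],"turn":0.106,"claw":0.7},{"delta_pos":[0,0,0],"turn":0.1,"claw":0.7},{"delta_pos":[8,44,0],"turn":0,"claw":0.7},{"delta_pos":[8,44,0],"turn":0,"claw":0.7},{"delta_pos":[8,44,0],"turn":0,"claw":0.7},{"delta_pos":[8,44,0],"turn":0,"claw":0.7},{"delta_pos":[8,44,15],"turn":0,"claw":0.7},{"delta_pos":[8,46,30],"turn":0,"claw":0.7},{"delta_pos":[0,0,30],"turn":0,"claw":0.7},{"delta_pos":[0,0,0],"turn":0,"claw":0.7}]}}

```text
time_s: 34.55
tcp_pos: [0.404, -0.3471, 0.0994]
ee_rot: [[0.985, -0.174, -0.004], [-0.174, -0.985, 0.002], [-0.004, -0.001, -1.0]]
wrist_force: [0.2, 0.2, 0.4]
gripper_width: 0.7
gripper_force: 0.0
```

```bash
python3 go.py w 404.8 -353.3 38 -100.2
```

```text
t 34.55 tcp [ 404.  -347.1   99.4] rover [-113.6 -563.9] yaw -100.0 F [0.2 0.2 0.4] w 60.9 gf 0.0 j6 103
turn rad 0.003 then shift [ 1.9  5.9 61.4]
```

Emit:
{"op": "drive_tool", "data": {"moves": [{"delta_pos":[1,6,30],"turn":0,"claw":0.7},{"delta_pos":[0,0,31],"turn":0,"claw":0.7},{"delta_pos":[0,0,0],"turn":0,"claw":0.7},{"delta_pos":[0,0,0],"turn":0,"claw":0.7},{"delta_pos":[0,0,0],"turn":0,"claw":0.4},{"delta_pos":[0,0,0],"turn":0,"claw":0.4},{"delta_pos":[0,0,0],"turn":0,"claw":0.4}]}}

```text
time_s: 35.42
tcp_pos: [0.4059, -0.3538, 0.0408]
ee_rot: [[0.985, -0.172, 0.001], [-0.172, -0.985, -0.001], [0.002, 0.001, -1.0]]
wrist_force: [-0.7, -0.5, 3.2]
gripper_width: 0.478
gripper_force: 30.0
```

Emit:
{"op": "drive_tool", "data": {"moves": [{"delta_pos":[0,0,-15],"turn":0,"claw":0.4},{"delta_pos":[0,0,-30],"turn":0,"claw":0.4},{"delta_pos":[0,0,-40],"turn":0,"claw":0.4},{"delta_pos":[0,0,-40],"turn":0,"claw":0.4},{"delta_pos":[0,0,-32],"turn":-0.1,"claw":0.4},{"delta_pos":[0,0,0],"turn":-0.106,"claw":0.4},{"delta_pos":[0,0,0],"turn":0,"claw":0.4}]}}

```text
time_s: 36.3
tcp_pos: [0.4047, -0.3527, 0.1971]
ee_rot: [[1.0, 0.03, -0.0], [0.03, -1.0, 0.001], [-0.0, -0.001, -1.0]]
wrist_force: [-0.2, 1.4, -4.1]
gripper_width: 0.482
gripper_force: 30.0
```

```bash
python3 go.py -108 -101 196 -90
```

```text
t 36.3 tcp [ 404.7 -352.7  197.1] rover [-113.  -569.5] yaw -88.3 F [-0.2  1.4 -4.1] w 42.0 gf 30.0 j6 116
turn rad -0.001 then shift [   5.  -468.5    1.1]
```

Emit:
{"op": "drive_tool", "data": {"moves": [{"delta_pos":[3,-39,0],"turn":0,"claw":0.4},{"delta_pos":[0,-39,0],"turn":0,"claw":0.4},{"delta_pos":[0,-39,0],"turn":0,"claw":0.4},{"delta_pos":[0,-39,0],"turn":0,"claw":0.4},{"delta_pos":[0,-39,0],"turn":0,"claw":0.4},{"delta_pos":[0,-39,0],"turn":0,"claw":0.4},{"delta_pos":[0,-39,0],"turn":0,"claw":0.4},{"delta_pos":[0,-39,0],"turn":0,"claw":0.4},{"delta_pos":[0,-39,0],"turn":0,"claw":0.4},{"delta_pos":[0,-39,0],"turn":0,"claw":0.4},{"delta_pos":[0,-39,0],"turn":0,"claw":0.4},{"delta_pos":[0,-39,0],"turn":0,"claw":0.4}]}}

```text
time_s: 37.8
tcp_pos: [0.3923, 0.1154, 0.1965]
ee_rot: [[1.0, 0.03, -0.001], [0.03, -1.0, -0.001], [-0.002, 0.001, -1.0]]
wrist_force: [0.5, -0.0, -2.7]
gripper_width: 0.479
gripper_force: 30.0
```

```bash
python3 go.py 9 -101 140 -90
```

```text
t 37.8 tcp [392.3 115.4 196.5] rover [-110.8 -101.2] yaw -88.3 F [ 0.5 -0.  -2.7] w 41.6 gf 30.0 j6 52
turn rad -0.001 then shift [119.8  -0.2  56.5]
```

Emit:
{"op": "drive_tool", "data": {"moves": [{"delta_pos":[39,0,0],"turn":0,"claw":0.4},{"delta_pos":[39,0,0],"turn":0,"claw":0.4},{"delta_pos":[39,0,0],"turn":0,"claw":0.4},{"delta_pos":[0,0,0],"turn":0,"claw":0.4},{"delta_pos":[0,0,22],"turn":0,"claw":0.4},{"delta_pos":[0,0,22],"turn":0,"claw":0.4},{"delta_pos":[0,0,20],"turn":0,"claw":0.4},{"delta_pos":[0,0,0],"turn":0,"claw":0.4},{"delta_pos":[0,0,0],"turn":0,"claw":0.4}]}}

```text
time_s: 38.92
tcp_pos: [0.5099, 0.1183, 0.1335]
ee_rot: [[0.999, 0.032, -0.0], [0.032, -0.999, -0.0], [-0.0, 0.0, -1.0]]
wrist_force: [-0.4, -0.1, -3.7]
gripper_width: 0.482
gripper_force: 30.0
```

```bash
python3 go.py 9 -101 108 -90
```

```text
t 38.92 tcp [509.9 118.3 133.5] rover [   6.7 -102. ] yaw -88.2 F [-0.4 -0.1 -3.7] w 42.0 gf 30.0 j6 61
turn rad 0.001 then shift [ 2.3 -1.  25.5]
```

Emit:
{"op": "drive_tool", "data": {"moves": [{"delta_pos":[3,-1,11],"turn":0,"claw":0.4},{"delta_pos":[0,0,8],"turn":0,"claw":0.4},{"delta_pos":[0,0,6],"turn":0,"claw":0.4},{"delta_pos":[0,0,1],"turn":0,"claw":0.4},{"delta_pos":[0,0,0],"turn":0,"claw":0.4}]}}

```text
time_s: 39.55
tcp_pos: [0.5133, 0.1194, 0.107]
ee_rot: [[0.999, 0.032, 0.0], [0.032, -0.999, -0.0], [0.0, 0.0, -1.0]]
wrist_force: [0.2, -0.4, -2.4]
gripper_width: 0.477
gripper_force: 30.0
```

```bash
python3 go.py 9 -101 106 -90
python3 - <<'E'
from h import *
c,P,d=cap("scene"); save("place4.png",c[110:240,320:460],4)
E
```

```text
t 39.55 tcp [513.3 119.4 107. ] rover [  10.2 -100.9] yaw -88.2 F [ 0.2 -0.4 -2.4] w 41.5 gf 30.0 j6 61
turn rad 0.001 then shift [-1.2  0.1  1. ]
```

View pics/place4.png

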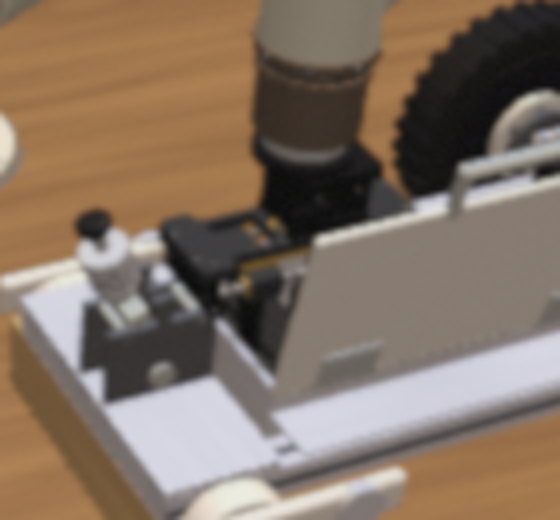

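The gripper body at (200,285) hovers just clear above the gate, and the pack is down inside the bay at rail-top height. Releasing for a drop of about 1 cm between the rails.

Emit:
{"op": "drive_tool", "data": {"moves": [{"delta_pos":[0,0,0],"turn":0,"claw":0.6},{"delta_pos":[0,0,0],"turn":0,"claw":0.6},{"delta_pos":[0,0,-30],"turn":0,"claw":0.6},{"delta_pos":[0,0,-40],"turn":0,"claw":0.6},{"delta_pos":[-40,0,0],"turn":0,"claw":0.6},{"delta_pos":[-40,0,0],"turn":0,"claw":0.6},{"delta_pos":[-40,0,0],"turn":0,"claw":0.6},{"delta_pos":[-10,40,0],"turn":0,"claw":0.6},{"delta_pos":[0,40,0],"turn":0,"claw":0.6},{"delta_pos":[0,40,0],"turn":0,"claw":0.6},{"delta_pos":[0,40,0],"turn":0,"claw":0.6},{"delta_pos":[0,40,0],"turn":0,"claw":0.6}]}}

```text
time_s: 41.1
tcp_pos: [0.3901, -0.0859, 0.1778]
ee_rot: [[0.999, 0.033, 0.002], [0.033, -0.999, 0.0], [0.002, -0.0, -1.0]]
wrist_force: [0.0, 1.0, -0.9]
gripper_width: 0.599
gripper_force: 0.0
```

```bash
python3 go.py
python3 - <<'E'
from h import *
c,P,d=cap("top"); np.savez("/tmp/t.npz",c=c,P=P); save("bay.png",c[130:250,150:310],4)
print(packs(P,c)); bay(P,c)
E
```

```text
t 41.1 tcp [390.1 -85.9 177.8] rover [-119.3 -302.3] yaw -88.1 F [ 0.   1.  -0.9] w 52.1 gf 0.0 j6 81
[]
bay pack XY [  24.7 -106.4] size [ 41.9 104.4] ang 89.5 z p5/50/95 [ 98. 106. 112.] z lowX/highX 105.0 105.0
bay pack XY [ 17.7 -34.5] size [ 43.3 121.1] ang 88.7 z p5/50/95 [ 97. 106. 113.] z lowX/highX 106.0 106.0
bay pack XY [13.2 98. ] size [ 43.9 132.5] ang 89.8 z p5/50/95 [ 92. 106. 112.] z lowX/highX 106.0 105.0
bay pack XY [11.2 30.6] size [125.7  42.2] ang 0.1 z p5/50/95 [ 95. 106. 113.] z lowX/highX 106.0 106.0
```

View pics/bay.png

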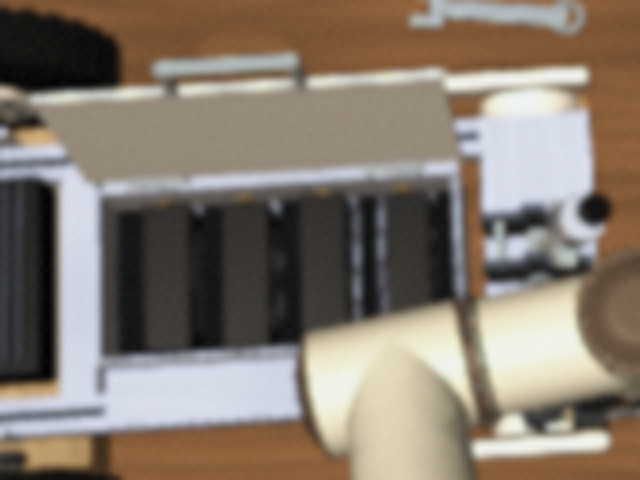

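All four packs lie flat with their tops at 106 mm, one per lane, at (165,275), (245,270), (322,260) and (408,245). The bar of the open lid is at (228,68). Next is shutting the lid.

```bash
python3 - <<'E'
import numpy as np
D=np.load("/tmp/t.npz");P=D["P"][143:151,190:224]
a=np.radians(1.78);E=np.array([[np.cos(a),-np.sin(a)],[np.sin(a),np.cos(a)]])
X=(P[...,:2]-[.5,.22])@E*1000;Z=P[...,2]*1000
k=(Z>290)&(abs(X[...,1])<40)
print(k.sum(),np.percentile(X[k][:,0],[5,50,95]),np.percentile(Z[k],[5,50,95]),np.percentile(X[k][:,1],[2,98]))
E
python3 go.py 126 0 370 180
```

```text
110 [120.58254621 125.25776833 131.98451805] [294.27726022 323.11081381 328.70523704] [-37.81426034  38.23800386]
t 41.15 tcp [389.7 -88.5 177.6] rover [-119.8 -304.9] yaw -88.3 F [ 0.5 -1.5  0.2] w 52.2 gf 0.0 j6 81
turn rad 1.569 then shift [-304.9 -245.8 -192.4]
```

Emit:
{"op": "drive_tool", "data": {"moves": [{"delta_pos":[0,0,-38],"turn":0.1745,"claw":0.27},{"delta_pos":[0,0,-38],"turn":0.1745,"claw":0.27},{"delta_pos":[0,0,-38],"turn":0.1745,"claw":0.27},{"delta_pos":[0,0,-38],"turn":0.1745,"claw":0.27},{"delta_pos":[0,0,-40],"turn":0.1745,"claw":0.27},{"delta_pos":[0,0,0],"turn":0.1745,"claw":0.27},{"delta_pos":[0,0,0],"turn":0.1745,"claw":0.27},{"delta_pos":[0,0,0],"turn":0.1745,"claw":0.27},{"delta_pos":[0,0,0],"turn":0.173,"claw":0.27},{"delta_pos":[-38,-30,0],"turn":0,"claw":0.27},{"delta_pos":[-38,-30,0],"turn":0,"claw":0.27},{"delta_pos":[-38,-30,0],"turn":0,"claw":0.27}]}}

```text
time_s: 42.65
tcp_pos: [0.4765, 0.0335, 0.3699]
ee_rot: [[0.034, -0.999, 0.002], [-0.999, -0.034, 0.0], [-0.0, -0.002, -1.0]]
wrist_force: [1.0, -0.2, 0.6]
gripper_width: 0.27
gripper_force: 0.0
```

Emit:
{"op": "drive_tool", "data": {"moves": [{"delta_pos":[-38,-30,0],"turn":0,"claw":0.27},{"delta_pos":[-38,-30,0],"turn":0,"claw":0.27},{"delta_pos":[-38,-30,0],"turn":0,"claw":0.27},{"delta_pos":[-38,-30,0],"turn":0,"claw":0.27},{"delta_pos":[-38,-30,0],"turn":0,"claw":0.27},{"delta_pos":[0,0,0],"turn":0,"claw":0.27}]}}

```text
time_s: 43.4
tcp_pos: [0.6203, 0.23, 0.3661]
ee_rot: [[0.036, -0.999, -0.003], [-0.999, -0.036, -0.001], [0.001, 0.003, -1.0]]
wrist_force: [-0.6, -0.2, -1.0]
gripper_width: 0.269
gripper_force: 0.0
```

```bash
python3 go.py 126 0 307 180
```

```text
t 43.4 tcp [620.3 230.  366.1] rover [120.6   6.2] yaw -177.9 F [-0.6 -0.2 -1. ] w 23.4 gf 0.0 j6 -32
turn rad 0.005 then shift [ 6.2 -5.4 59.1]
```

Emit:
{"op": "drive_tool", "data": {"moves": [{"delta_pos":[6,-5,0],"turn":0.005,"claw":0.27},{"delta_pos":[0,0,0],"turn":0,"claw":0.27},{"delta_pos":[0,0,25],"turn":0,"claw":0.27},{"delta_pos":[0,0,20],"turn":0,"claw":0.27},{"delta_pos":[0,0,15],"turn":0,"claw":0.27},{"delta_pos":[0,0,0],"turn":0,"claw":0.27},{"delta_pos":[0,0,0],"turn":0,"claw":0.05},{"delta_pos":[0,0,0],"turn":0,"claw":0.05},{"delta_pos":[0,0,0],"turn":0,"claw":0.05},{"delta_pos":[0,0,0],"turn":0,"claw":0.05}]}}

```text
time_s: 44.65
tcp_pos: [0.6256, 0.2215, 0.3106]
ee_rot: [[0.029, -1.0, 0.004], [-1.0, -0.029, 0.001], [-0.001, -0.004, -1.0]]
wrist_force: [2.3, -0.3, 5.4]
gripper_width: 0.125
gripper_force: 30.0
```

```bash
python3 go.py
python3 - <<'E'
import numpy as np
th=np.linspace(1.74,0,25)
for r in(192,):
    x=-r*np.cos(th)+4*np.sin(th); z=r*np.sin(th)+4*np.cos(th)
    for i in range(24): print(i,round(th[i+1],2),"dy",round(-(x[i+1]-x[i]),1),"dz",round(-(z[i+1]-z[i]),1),"barX(H=90)",round(90+x[i+1]),"z",round(130+z[i+1]))
E
```

```text
t 44.65 tcp [625.6 221.5 310.6] rover [125.5  -2.4] yaw -178.3 F [ 2.3 -0.3  5.4] w 10.9 gf 30.0 j6 -32
0 1.67 dy 13.8 dz -2.1 barX(H=90) 113 z 321
1 1.6 dy 13.9 dz -1.1 barX(H=90) 99 z 322
2 1.52 dy 13.9 dz -0.1 barX(H=90) 85 z 322
3 1.45 dy 13.9 dz 0.9 barX(H=90) 71 z 321
4 1.38 dy 13.8 dz 1.9 barX(H=90) 57 z 319
5 1.31 dy 13.6 dz 2.9 barX(H=90) 43 z 316
6 1.23 dy 13.4 dz 3.9 barX(H=90) 30 z 312
7 1.16 dy 13.1 dz 4.8 barX(H=90) 17 z 308
8 1.09 dy 12.7 dz 5.8 barX(H=90) 4 z 302
9 1.02 dy 12.2 dz 6.7 barX(H=90) -8 z 295
10 0.94 dy 11.7 dz 7.5 barX(H=90) -20 z 288
11 0.87 dy 11.1 dz 8.4 barX(H=90) -31 z 279
12 0.8 dy 10.5 dz 9.1 barX(H=90) -41 z 270
13 0.73 dy 9.8 dz 9.9 barX(H=90) -51 z 260
14 0.65 dy 9.1 dz 10.6 barX(H=90) -60 z 250
15 0.58 dy 8.3 dz 11.2 barX(H=90) -68 z 239
16 0.51 dy 7.4 dz 11.8 barX(H=90) -76 z 227
17 0.44 dy 6.6 dz 12.3 barX(H=90) -82 z 215
18 0.36 dy 5.7 dz 12.7 barX(H=90) -88 z 202
19 0.29 dy 4.7 dz 13.1 barX(H=90) -93 z 189
20 0.22 dy 3.8 dz 13.4 barX(H=90) -97 z 175
21 0.15 dy 2.8 dz 13.6 barX(H=90) -99 z 162
22 0.07 dy 1.8 dz 13.8 barX(H=90) -101 z 148
23 0.0 dy 0.8 dz 13.9 barX(H=90) -102 z 134
```

Emit:
{"op": "drive_tool", "data": {"moves": [{"delta_pos":[0,13.8,-1.8],"turn":0,"claw":0.05},{"delta_pos":[0,13.9,-1],"turn":0,"claw":0.05},{"delta_pos":[0,13.9,0],"turn":0,"claw":0.05},{"delta_pos":[0,13.9,0.9],"turn":0,"claw":0.05},{"delta_pos":[0,13.8,1.9],"turn":0,"claw":0.05},{"delta_pos":[0,13.6,2.9],"turn":0,"claw":0.05},{"delta_pos":[0,13.4,3.9],"turn":0,"claw":0.05},{"delta_pos":[0,13.1,4.8],"turn":0,"claw":0.05},{"delta_pos":[0,12.7,5.8],"turn":0,"claw":0.05},{"delta_pos":[0,0,0],"turn":0,"claw":0.05}]}}

```text
time_s: 45.9
tcp_pos: [0.4994, 0.2176, 0.2898]
ee_rot: [[0.029, -1.0, -0.006], [-1.0, -0.029, -0.002], [0.002, 0.006, -1.0]]
wrist_force: [-2.7, -0.3, 0.8]
gripper_width: 0.126
gripper_force: 30.0
```

```bash
python3 go.py 4 0 293 180
```

```text
t 45.9 tcp [499.4 217.6 289.8] rover [-0.7 -2.4] yaw -178.3 F [-2.7 -0.3  0.8] w 10.9 gf 30.0 j6 -39
turn rad -0.002 then shift [-2.4 -4.7 -3.2]
```

Emit:
{"op": "drive_tool", "data": {"moves": [{"delta_pos":[0,12,6.9],"turn":0,"claw":0.05},{"delta_pos":[0,11.5,7.7],"turn":0,"claw":0.05},{"delta_pos":[0,10.9,8.5],"turn":0,"claw":0.05},{"delta_pos":[0,10.2,9.3],"turn":0,"claw":0.05},{"delta_pos":[0,9.6,10.1],"turn":0,"claw":0.05},{"delta_pos":[0,8.9,10.7],"turn":0,"claw":0.05},{"delta_pos":[0,8,11.3],"turn":0,"claw":0.05},{"delta_pos":[0,0,0],"turn":0,"claw":0.05}]}}

```text
time_s: 46.9
tcp_pos: [0.4298, 0.2159, 0.2253]
ee_rot: [[0.029, -1.0, -0.003], [-1.0, -0.029, -0.001], [0.0, 0.003, -1.0]]
wrist_force: [-0.0, -0.5, -3.3]
gripper_width: 0.127
gripper_force: 30.0
```

```bash
python3 go.py -72 0 224 180
```

```text
t 46.9 tcp [429.8 215.9 225.3] rover [-70.2  -1.9] yaw -178.3 F [-0.  -0.5 -3.3] w 11.0 gf 30.0 j6 -44
turn rad -0.002 then shift [-1.9  1.8  1.3]
```

Emit:
{"op": "drive_tool", "data": {"moves": [{"delta_pos":[0,7.2,11.6],"turn":0,"claw":0.05},{"delta_pos":[0,6.4,12.1],"turn":0,"claw":0.05},{"delta_pos":[0,5.4,12.5],"turn":0,"claw":0.05},{"delta_pos":[0,4.4,12.9],"turn":0,"claw":0.05},{"delta_pos":[0,3.6,13.2],"turn":0,"claw":0.05},{"delta_pos":[0,2.6,13.4],"turn":0,"claw":0.05},{"delta_pos":[0,1.6,13.5],"turn":0,"claw":0.05},{"delta_pos":[0,0.6,13],"turn":0,"claw":0.05},{"delta_pos":[0,0,0],"turn":0,"claw":0.05}]}}

```text
time_s: 48.02
tcp_pos: [0.3984, 0.2147, 0.123]
ee_rot: [[0.028, -1.0, -0.003], [-1.0, -0.028, -0.001], [0.001, 0.003, -1.0]]
wrist_force: [-5.8, 3.3, -2.4]
gripper_width: 0.129
gripper_force: 30.0
```

```bash
python3 go.py -102 0 123 180
```

```text
t 48.02 tcp [398.4 214.7 123. ] rover [-101.7   -2.1] yaw -178.4 F [-5.8  3.3 -2.4] w 11.2 gf 30.0 j6 -47
turn rad -0.003 then shift [-2.1  0.3  0. ]
```

Emit:
{"op": "drive_tool", "data": {"moves": [{"delta_pos":[0,0,2],"turn":0,"claw":0.05},{"delta_pos":[0,0,2],"turn":0,"claw":0.05},{"delta_pos":[0,0,0],"turn":0,"claw":0.05}]}}

```text
time_s: 48.4
tcp_pos: [0.3983, 0.2147, 0.1203]
ee_rot: [[0.028, -1.0, -0.003], [-1.0, -0.028, -0.001], [0.001, 0.003, -1.0]]
wrist_force: [-6.6, 1.9, -1.0]
gripper_width: 0.124
gripper_force: 30.0
```

```bash
python3 go.py -102 0 123 180
```

```text
t 48.4 tcp [398.3 214.7 120.3] rover [-101.8   -2.1] yaw -178.4 F [-6.6  1.9 -1. ] w 10.8 gf 30.0 j6 -47
turn rad -0.003 then shift [-2.1  0.2 -2.7]
```

Emit:
{"op": "drive_tool", "data": {"moves": [{"delta_pos":[0,0,2],"turn":0,"claw":0.05},{"delta_pos":[0,0,2],"turn":0,"claw":0.05},{"delta_pos":[0,0,2],"turn":0,"claw":0.05},{"delta_pos":[0,0,0],"turn":0,"claw":0.05}]}}

```text
time_s: 48.9
tcp_pos: [0.3985, 0.2148, 0.1195]
ee_rot: [[0.03, -1.0, -0.001], [-1.0, -0.03, -0.001], [0.001, 0.001, -1.0]]
wrist_force: [-21.6, -1.8, 36.1]
gripper_width: 0.124
gripper_force: 30.0
```

```bash
python3 go.py -102 0 123 180;python3 - <<'E'
from h import *
c,P,d=cap("scene")
a=np.radians(1.78);E=np.array([[np.cos(a),-np.sin(a)],[np.sin(a),np.cos(a)]])
Q=(P[...,:2]-[.5,.22])@E*1000;Z=P[...,2]*1000
for y in(-140,-100,90,130):
    o=[]
    for x in(-62,-40,0,40,70):
        m=(abs(Q[...,0]-x)<8)&(abs(Q[...,1]-y)<10);o.append(round(float(np.nanmedian(Z[m])),1) if m.sum() else None)
    print(y,o)
E
```

```text
t 48.9 tcp [398.5 214.8 119.5] rover [-101.7   -2.1] yaw -178.3 F [-21.6  -1.8  36.1] w 10.8 gf 30.0 j6 -47
turn rad -0.001 then shift [-2.1  0.3 -3.5]
-140 [133.3, 133.5, 133.4, 132.9, 134.0]
-100 [134.4, 133.7, 133.9, 134.1, 135.8]
90 [134.7, 134.2, 134.3, 134.3, 135.7]
130 [133.5, 134.5, 134.3, 133.3, 135.1]
```

The lid sits flat (133–135 mm at all 20 points sampled) and the force rose to 36 N, so it is against its stop. I'll ease off, release and go up towards the lever.

Emit:
{"op": "drive_tool", "data": {"moves": [{"delta_pos":[0,0,-4],"turn":0,"claw":0.05},{"delta_pos":[0,0,0],"turn":0,"claw":0.26},{"delta_pos":[0,0,0],"turn":0,"claw":0.26},{"delta_pos":[0,0,-20],"turn":0,"claw":0.26},{"delta_pos":[0,0,-40],"turn":0,"claw":0.26},{"delta_pos":[0,0,-45],"turn":0,"claw":0.5},{"delta_pos":[0,0,-45],"turn":0,"claw":0.7},{"delta_pos":[0,0,-40],"turn":0,"claw":0.7},{"delta_pos":[0,0,0],"turn":0,"claw":0.7}]}}

```text
time_s: 50.08
tcp_pos: [0.4015, 0.2162, 0.3123]
ee_rot: [[0.029, -1.0, 0.007], [-1.0, -0.029, 0.005], [-0.005, -0.007, -1.0]]
wrist_force: [0.4, -0.1, -0.4]
gripper_width: 0.623
gripper_force: 0.0
```

```bash
python3 go.py 15 -260 310 180;python3 - <<'E'
from h import *
a=np.radians(1.78);E=np.array([[np.cos(a),-np.sin(a)],[np.sin(a),np.cos(a)]])
for n in("top","scene"):
    c,P,d=cap(n);Q=(P[...,:2]-[.5,.22])@E*1000;Z=P[...,2]*1000;X,Y=Q[...,0],Q[...,1]
    m=(abs(X+40)<20)&(abs(Y-120)<20);print(n,"lid z",np.nanmedian(Z[m]))
    k=(X>-40)&(X<70)&(Y<-215)&(Y>-300)&(Z>205)&(Z<280)
    print(k.sum(),np.percentile(X[k],[3,50,97]),np.percentile(Y[k],[3,50,97]))
    for z0,z1 in((210,225),(225,240),(240,255),(255,280)):
        q=k&(Z>=z0)&(Z<z1)
        if q.sum()>3:print(z0,q.sum(),np.round([X[q].min(),X[q].mean(),X[q].max()]),np.round([Y[q].min(),Y[q].mean(),Y[q].max()]))
E
```

```text
t 50.08 tcp [401.5 216.2 312.3] rover [-98.6  -0.8] yaw -178.3 F [ 0.4 -0.1 -0.4] w 54.2 gf 0.0 j6 -47
turn rad -0.002 then shift [ 259.2 -113.6    2.3]
top lid z nan
161 [-5.62662939  7.19144762 25.76537837] [-279.39893889 -258.46772427 -236.41437022]
210 19 [-6.  2. 22.] [-264. -245. -235.]
225 57 [-6.  7. 31.] [-275. -255. -236.]
240 25 [-2. 10. 27.] [-278. -253. -244.]
255 58 [ 0. 12. 24.] [-282. -270. -257.]
scene lid z 134.23125241549994
244 [ 4.26891163 23.35320302 33.79295721] [-279.78023189 -264.31551174 -240.9616184 ]
210 57 [10. 28. 35.] [-276. -257. -236.]
225 92 [-0. 21. 38.] [-278. -261. -238.]
240 26 [11. 20. 33.] [-282. -262. -243.]
255 55 [ 3. 18. 31.] [-283. -271. -259.]
  return np.nanmean(a, axis, out=out, keepdims=keepdims)
```

Emit:
{"op": "drive_tool", "data": {"moves": [{"delta_pos":[37,-16,0],"turn":0,"claw":0.7},{"delta_pos":[37,-16,0],"turn":0,"claw":0.7},{"delta_pos":[37,-16,0],"turn":0,"claw":0.7},{"delta_pos":[37,-16,0],"turn":0,"claw":0.7},{"delta_pos":[37,-16,0],"turn":0,"claw":0.7},{"delta_pos":[37,-16,0],"turn":0,"claw":0.7},{"delta_pos":[37,-17,0],"turn":0,"claw":0.7},{"delta_pos":[0,0,0],"turn":0,"claw":0.7},{"delta_pos":[0,0,0],"turn":0,"claw":0.7}]}}

```text
time_s: 51.3
tcp_pos: [0.5195, -0.0407, 0.3073]
ee_rot: [[0.028, -1.0, -0.003], [-1.0, -0.028, -0.0], [0.0, 0.003, -1.0]]
wrist_force: [0.4, -0.4, 0.5]
gripper_width: 0.696
gripper_force: 0.0
```

```bash
python3 go.py 15 -260 207 180
```

```text
t 51.3 tcp [519.5 -40.7 307.3] rover [  11.4 -261.2] yaw -178.4 F [ 0.4 -0.4  0.5] w 60.5 gf 0.0 j6 -12
turn rad -0.003 then shift [ -1.2  -3.6 100.3]
```

Emit:
{"op": "drive_tool", "data": {"moves": [{"delta_pos":[-1,-3.5,20],"turn":0,"claw":0.7},{"delta_pos":[0,0,25],"turn":0,"claw":0.7},{"delta_pos":[0,0,25],"turn":0,"claw":0.7},{"delta_pos":[0,0,20],"turn":0,"claw":0.7},{"delta_pos":[0,0,10],"turn":0,"claw":0.7},{"delta_pos":[0,0,0],"turn":0,"claw":0.7},{"delta_pos":[0,0,0],"turn":0,"claw":0.7}]}}

```text
time_s: 52.18
tcp_pos: [0.524, -0.0392, 0.2098]
ee_rot: [[0.03, -1.0, 0.002], [-1.0, -0.03, 0.0], [0.0, -0.002, -1.0]]
wrist_force: [0.0, 0.2, 0.8]
gripper_width: 0.702
gripper_force: 0.0
```

```bash
python3 go.py 15 -260 207 180
python3 - <<'E'
from h import *
c,P,d=cap("scene"); save("lev.png",c[120:230,300:440],4)
E
```

```text
t 52.17 tcp [524.  -39.2 209.8] rover [  16.  -259.9] yaw -178.3 F [0.  0.2 0.8] w 61.0 gf 0.0 j6 -12
turn rad -0.001 then shift [0.1 1.  2.8]
```

View pics/lev.png

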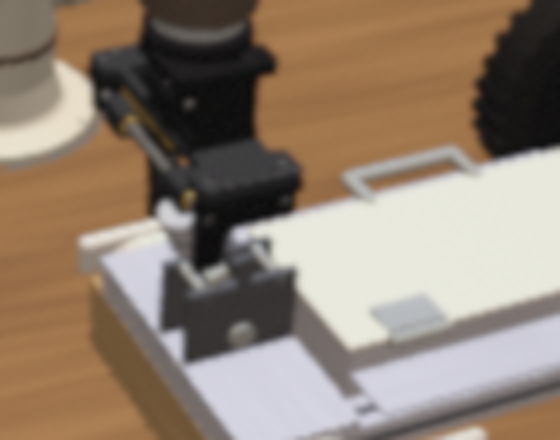

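The near finger at (210,230) stands in front of the collar barrel at (175,220), and the shut lid is visible behind. Closing on the collar.

Emit:
{"op": "drive_tool", "data": {"moves": [{"delta_pos":[0,0,2],"turn":0,"claw":0.7},{"delta_pos":[0,0,0],"turn":0,"claw":0.35},{"delta_pos":[0,0,0],"turn":0,"claw":0.35},{"delta_pos":[0,0,0],"turn":0,"claw":0.35},{"delta_pos":[0,0,0],"turn":0,"claw":0.35}]}}

```text
time_s: 52.85
tcp_pos: [0.5208, -0.0403, 0.2065]
ee_rot: [[0.029, -1.0, -0.006], [-1.0, -0.029, -0.001], [0.001, 0.006, -1.0]]
wrist_force: [-5.7, -0.5, 3.5]
gripper_width: 0.428
gripper_force: 30.0
```

```bash
python3 go.py 15 -260 207 180
```

```text
t 52.85 tcp [520.8 -40.3 206.5] rover [  12.7 -260.8] yaw -178.4 F [-5.7 -0.5  3.5] w 37.2 gf 30.0 j6 -12
turn rad -0.002 then shift [-0.8 -2.3 -0.5]
```

Emit:
{"op": "drive_tool", "data": {"moves": [{"delta_pos":[0,2,0],"turn":0,"claw":0.35},{"delta_pos":[1.5,0,-3.6],"turn":0,"claw":0.35},{"delta_pos":[1.5,0,-3.6],"turn":0,"claw":0.35},{"delta_pos":[1.5,0,-3.6],"turn":0,"claw":0.35},{"delta_pos":[1.4,0,-3.2],"turn":0,"claw":0.35},{"delta_pos":[0,0,0],"turn":0,"claw":0.35}]}}

```text
time_s: 53.6
tcp_pos: [0.5209, -0.0454, 0.2206]
ee_rot: [[0.029, -1.0, -0.002], [-1.0, -0.029, 0.0], [-0.0, 0.002, -1.0]]
wrist_force: [-2.1, 0.9, -5.5]
gripper_width: 0.428
gripper_force: 30.0
```

```bash
python3 go.py
```

```text
t 53.6 tcp [520.9 -45.4 220.6] rover [  12.7 -265.9] yaw -178.4 F [-2.1  0.9 -5.5] w 37.2 gf 30.0 j6 -11
```

Emit:
{"op": "drive_tool", "data": {"moves": [{"delta_pos":[-5.8,0,-2.2],"turn":0,"claw":0.35},{"delta_pos":[-5.9,0,-2.1],"turn":0,"claw":0.35},{"delta_pos":[-12,0,-3.1],"turn":0,"claw":0.35},{"delta_pos":[-12.3,0,-1.9],"turn":0,"claw":0.35},{"delta_pos":[-12.4,0,-0.6],"turn":0,"claw":0.35},{"delta_pos":[0,0,0],"turn":0,"claw":0.35}]}}

```text
time_s: 54.35
tcp_pos: [0.5193, 0.004, 0.2307]
ee_rot: [[0.03, -1.0, -0.002], [-1.0, -0.03, 0.0], [-0.0, 0.002, -1.0]]
wrist_force: [-4.9, -1.0, -5.6]
gripper_width: 0.425
gripper_force: 30.0
```

```bash
python3 go.py
```

```text
t 54.35 tcp [519.3   4.  230.7] rover [  12.6 -216.5] yaw -178.3 F [-4.9 -1.  -5.6] w 37.0 gf 30.0 j6 -17
```

Emit:
{"op": "drive_tool", "data": {"moves": [{"delta_pos":[-12.4,0,0.6],"turn":0,"claw":0.35},{"delta_pos":[-12.3,0,1.9],"turn":0,"claw":0.35},{"delta_pos":[-12,0,3.1],"turn":0,"claw":0.35},{"delta_pos":[-11.7,0,4.3],"turn":0,"claw":0.35},{"delta_pos":[-2,0,0.9],"turn":0,"claw":0.35},{"delta_pos":[0,0,0],"turn":0,"claw":0.35}]}}

```text
time_s: 55.1
tcp_pos: [0.5176, 0.048, 0.2224]
ee_rot: [[0.03, -1.0, -0.003], [-0.999, -0.03, -0.011], [0.011, 0.003, -1.0]]
wrist_force: [-3.9, -20.6, 2.4]
gripper_width: 0.431
gripper_force: 30.0
```

```bash
python3 go.py
```

```text
t 55.1 tcp [517.6  48.  222.4] rover [  12.3 -172.4] yaw -178.3 F [ -3.9 -20.6   2.4] w 37.5 gf 30.0 j6 -22
```

Emit:
{"op": "drive_tool", "data": {"moves": [{"delta_pos":[1,0,3.6],"turn":0,"claw":0.35},{"delta_pos":[1.3,0,3.6],"turn":0,"claw":0.35},{"delta_pos":[1.3,0,3.6],"turn":0,"claw":0.35},{"delta_pos":[1.3,0,3],"turn":0,"claw":0.35},{"delta_pos":[0,0,0],"turn":0,"claw":0.35}]}}

```text
time_s: 55.72
tcp_pos: [0.5179, 0.0424, 0.209]
ee_rot: [[0.029, -1.0, -0.003], [-0.999, -0.029, -0.012], [0.012, 0.003, -1.0]]
wrist_force: [-4.4, -21.3, 4.7]
gripper_width: 0.432
gripper_force: 30.0
```

```bash
python3 go.py
```

```text
t 55.73 tcp [517.9  42.4 209. ] rover [  12.4 -178.1] yaw -178.3 F [ -4.4 -21.3   4.7] w 37.6 gf 30.0 j6 -22
```

Emit:
{"op": "drive_tool", "data": {"moves": [{"delta_pos":[2,0,0],"turn":0,"claw":0.35},{"delta_pos":[0,0,0],"turn":0,"claw":0.6},{"delta_pos":[0,0,0],"turn":0,"claw":0.7},{"delta_pos":[0,0,0],"turn":0,"claw":0.7},{"delta_pos":[0,0,-20],"turn":0,"claw":0.7},{"delta_pos":[0,0,-40],"turn":0,"claw":0.7},{"delta_pos":[0,0,-40],"turn":0,"claw":0.7},{"delta_pos":[-30,30,-20],"turn":0,"claw":0.7},{"delta_pos":[-30,40,0],"turn":0,"claw":0.7},{"delta_pos":[-40,40,0],"turn":0,"claw":0.7},{"delta_pos":[-40,0,0],"turn":0,"claw":0.7},{"delta_pos":[-40,0,0],"turn":0,"claw":0.7}]}}

```text
time_s: 57.22
tcp_pos: [0.4037, 0.2256, 0.3277]
ee_rot: [[0.031, -1.0, 0.004], [-1.0, -0.031, 0.004], [-0.004, -0.004, -1.0]]
wrist_force: [0.8, 0.1, 1.5]
gripper_width: 0.698
gripper_force: 0.0
```

```bash
python3 go.py
python3 - <<'E'
from h import *
a=np.radians(1.78);E=np.array([[np.cos(a),-np.sin(a)],[np.sin(a),np.cos(a)]])
for n in("scene","top"):
    c,P,d=cap(n);Q=(P[...,:2]-[.5,.22])@E*1000;Z=P[...,2]*1000;X,Y=Q[...,0],Q[...,1]
    for y in(-120,-80):
        m=(abs(X+20)<40)&(abs(Y-y)<10);print(n,"lid z",np.nanmedian(Z[m]))
    k=(X>-40)&(X<70)&(Y<-120)&(Y>-300)&(Z>205)&(Z<290)
    for z0,z1 in((205,210),(210,225),(225,240),(240,255),(255,280)):
        q=k&(Z>=z0)&(Z<z1)
        if q.sum()>3:print(z0,q.sum(),np.round([X[q].min(),X[q].mean(),X[q].max()]),np.round([Y[q].min(),Y[q].mean(),Y[q].max()]),Z[q].max())
    if n=="scene":save("final.png",c[110:260,260:500],3.3)
E
```

```text
t 57.23 tcp [403.7 225.6 327.7] rover [-96.1   8.6] yaw -178.2 F [0.8 0.1 1.5] w 60.7 gf 0.0 j6 -48
scene lid z 134.54882419718302
scene lid z 134.2637193510539
205 14 [22. 30. 37.] [-197. -188. -176.] 209.85290934087797
210 67 [ 2. 24. 37.] [-201. -188. -162.] 224.79028924146905
225 91 [-4. 20. 37.] [-195. -179. -157.] 239.7382724026641
240 24 [12. 19. 27.] [-189. -174. -155.] 254.7016606834688
255 45 [ 2. 19. 29.] [-175. -166. -153.] 267.49992615093146
top lid z 136.3272297003566
top lid z 137.03701680068923
205 4 [-4.  6. 28.] [-213. -197. -186.] 207.72882250321078
210 28 [-7.  6. 28.] [-201. -192. -166.] 224.3405465460355
225 64 [-7.  9. 29.] [-198. -181. -161.] 239.97797828866373
240 27 [-5. 11. 28.] [-193. -181. -150.] 252.92823542137
255 60 [-3. 11. 25.] [-176. -164. -151.] 272.2146205131546
```

View pics/final.png

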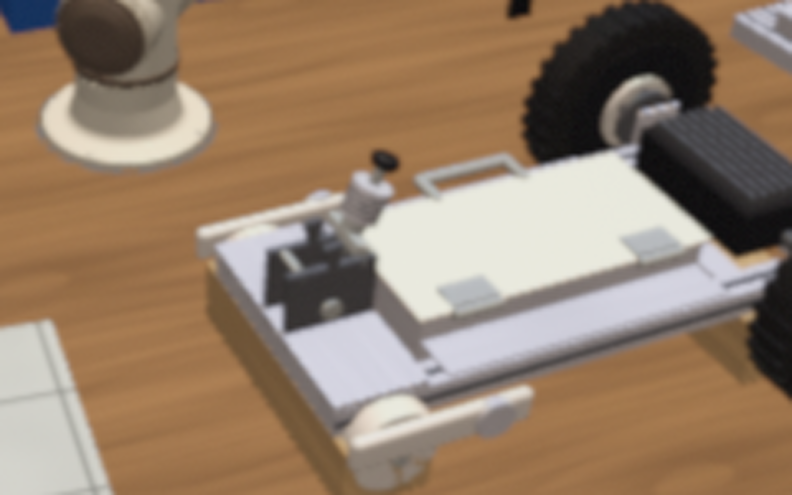

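The last picture shows the lid flat and shut, and the lever at (370,190) leaning towards the bay with its collar down and the knob visible above it. The knob moved 105 mm against 106 mm expected for the full 0.80 rad. The tool is well clear of everything.

```bash
python3 -c "
from station import ticket
print(ticket.finish_job())"
```

```text
the job is handed in; nothing more can be done
None
```

The job is handed in at 57 s of the 210 s allowed: all four packs lie flat in their own lanes, the lid was shut before the lever was touched, the lever is home in drive with its collar down, and the arm never went near the wrench, spool or transmitter.

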